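# Key the sander's guard interlock

## Robot

A 6-joint arm with a two-finger parallel gripper is mounted at the origin on the work surface. World frame = base frame: x ahead of the robot, y to its left, z up, the work surface at z = 0. Lengths are in mm, angles in rad, forces in N, time in s.
With the tool pointing down it reaches from about 350 to 875 mm from the base axis. Payload 4.2 kg.
Tool frame: the origin (TCP) lies midway between the tips of the shut fingers; the grasp point (between the pads) lies 19 mm behind it; z points along the fingers, y is the direction in which the jaws open and shut (so a half turn about z gives the same grasp; the last joint's range is limited). The gripper opens to 85 mm and grips with 20 to 120 N. Pads are 22 mm wide; open, the fingers measure 114 mm over their backs; the gripper's body (76 mm by 85 mm) begins 54 mm behind the grasp point. The pads swing forward as they close: fully open they stand 13 mm farther back than shut.
Start: joints at [-0.985, 0.385, 0.008, 0, -1.194, -0.259], TCP at [200.649, -591.895, 192.112] pointing down, gripper open.
Joint ranges: [-3.14, 3.14], [-1.21, 2.06], [-1.07, 1.41], [-3.16, 2.05], [-2.99, -0.16], [-3.1, 3.1]. Speed limits (rad/s): [2.79, 2.79, 3.14, 3.14, 3.14, 3.14].

## Interface

Orientations are given as a unit quaternion [x, y, z, w].
In Python, from bench import arm gives the robot as it stands.
- The arm moves only by the tool servo_tool, never from a script. Its argument "rows" is a list of rows, each an object of numbers: "fingers": the finger opening in cm, from 0 to 8.54; "x", "y", "z": the shift along the tool's x, y, z in cm; "turn": the turn about the tool's z in degrees. A call has 1 to 10 rows; each row shifts and turns the commanded pose from where the row before left it, along the tool's axes as they then stand; what a row does not reach is not made up. A row lasts 1/12 s, in which the tool goes at most 41.7 mm and 7.16 degrees, less where a joint would pass 70% of its speed; a pose out of reach is approached as far as the arm can. A call is refused whole if a number of a shift passes 4.17 or a number of a turn 7.16, either way. A call with a gripper value outside its range is refused whole. The fingers move at their own pace and stop on an object; the grip force is fixed at half the most. Time passes only in rows, so rows that do not move let the fingers close. It gives the time, the measured TCP pose, the force and the opening at its end, in the units of the state.
- arm.read_state(): the state, without advancing time (a new reading comes with each control period).
- arm.get_image(name): name is "scene" or "top" or "wrist"; returns (picture, depth): 420x560x3 uint8, red, green, blue; 420x560 float32, mm along the optical axis (not along the pixel's ray), 0 where there is no reading.
- arm.camera_model(name): a dict with "fx", "fy", "cx", "cy" (pixels), "k1" (the pictures are not rectified: a ray, as slopes to the right and down, at radius r is drawn at 1 + k1 r^2 times it, then the intrinsics apply), "pose" (4x4, takes a point from camera to world coordinates). Camera axes: x right, y down, z forward; pixel columns grow to the right and rows downward; lengths in mm; the calibration is good to about 2 mm. A picture is of the moment at which its call begins: read the wrist's pose just before it. camera_model takes no time and is no camera call; for the wrist camera it gives the pose at the moment of the call.
- arm.job_done(): hands the job in, once; it reports no verdict.
The state is a dict: "clock": time; "joints": joint angles; "joint_vel": joint speeds; "joint_efforts": joint torques, N m; "position": TCP position; "ee_rot": TCP orientation; "contact_force": force on the tool from outside, world axes, zero at the start; "wrist_torque": the same for the moment, N m; "gripper_width": finger opening in mm.
Only numpy, scipy, OpenCV 4.12 (cv2) and the standard library are available. Lean on these libraries where they do the work, as an engineer would, in place of code of your own. Each camera call takes 0.05 s, during which the arm holds its last target.

## Task

Draw the red tongue key straight up out of its lightweight blue stand without tipping or dragging the stand, then push the key's steel tongue straight down into the slot of the yellow interlock switch on the side of the green sander until it is fully home, and let go. The switch may be bolted anywhere along its short rail, so find the slot by sight or by feel. Leave the stand upright in its place and do not disturb the tin, the bottle or the wood offcut.

Things in the scene. Friction and masses are not known exactly. Their poses are not given: they have to be found in the camera images.
- key_grip (a point): Centre of the loose tongue key's red handle, 16 (x) x 34 (y) x 50 (z) mm, grasped across x or y; key about 70 g. Below it a flat steel tongue 4 (x) x 16 (y) mm, 34 mm long, points to -z: the handle's underside (shoulder) is 25 mm below this point, the tongue's tip 59 mm. z is up at the start; turned half round about z it fits just as well.
- stand_mid (a point): Loose blue key stand, about 50 g, tips easily: base 50 x 50 x 8 mm, column 24 (x) x 34 (y) mm up to 40 mm above the bench. Point on its axis, 20 mm above the bench. Its pocket, 32 mm deep with 1 mm play, holds the tongue, key x, y along stand x, y; at the start the key's handle centre is 67 mm above the bench.
- rail_mid (a point): Point on the sander above the middle of the switch's rail, at the height of the switch's top face, 80 mm above the bench. x along the rail, y away from the sander, z up. The yellow switch, 70 (x) x 48 (y) x 60 (z) mm, is bolted fast, square to this frame, its centre anywhere from -14 to +14 mm along x from this point (not measured), y offset 0.
- sander: Fixed green bench sander, origin at the centre of its underside on the bench. Housing 300 (x) x 216 (y) x 100 (z) mm; on it a drum with a clear guard up to 190 mm high, y -103 to +10, x -45 to +105 mm. A ledge 20 mm high on its +y side bears the switch's rail; rail_mid is at (0, 148, 80) mm, same axes.
- plunger (a joint): Cam plate in the switch's slot (m): 0 = not pushed, 0.012 = tongue fully home. The slot, about 6 (x) x 19 (y) mm, upright, mouth bevelled 1 mm, is in the middle of the switch's flat top. The plate, 22 mm down, takes about 5 N to push and stays where left. Home: 34 mm of tongue inside, the key's shoulder rests on the top face; it stays in.
- tin_mid (a point): Bystander: loose yellow tin, 66 mm diameter, 85 mm high; point half-way up.
- bottle_mid (a point): Bystander: loose amber bottle, 62 mm diameter, 170 mm high; point half-way up.
- offcut_mid (a point): Bystander: loose wood offcut 60 (x) x 80 (y) x 35 (z) mm; point at its centre.
Things that resemble listed ones, but are neither listed nor needed, are in the scene too. Of the things shaped like the part that bears key_grip, the red one is meant.

How it is judged (in metres and radians):
On the way:
1. the key is drawn clear out of its stand, which stays upright (z of key_grip in the frame of stand_mid above 0.082 m and angle between stand_mid's own z axis and vertical below 0.1 rad and height (world z) of stand_mid below 0.025 m), for 0.1 s.
At the end, for the whole second after the job is handed in: The key stands upright (within 7 degrees) in the switch with its tongue fully home (shoulder within 2 mm of the switch's top, cam plate pushed at least 10.2 mm), released; the stand is upright on the bench within 30 mm of where it stood (value of joint plunger above 0.0102 m and z of key_grip in the frame of rail_mid between 0.02 and 0.027 m and x of key_grip in the frame of rail_mid between -0.018 and 0.018 m and y of key_grip in the frame of rail_mid between -0.007 and 0.007 m and angle between key_grip's own z axis and vertical below 0.12 rad and angle between stand_mid's own z axis and vertical below 0.1 rad and height (world z) of stand_mid below 0.025 m and distance of stand_mid from where it was at the start of the episode below 0.03 m); the robot touches nothing.
It fails at once if the stand tips over (more than 20 degrees) (angle between stand_mid's own z axis and vertical above 0.35 rad).
It fails at once if the stand is lifted off the bench with the key (more than 20 mm) (height (world z) of stand_mid above 0.04 m).
It fails at once if the tin, the bottle or the offcut is moved more than 30 mm (distance of any of tin_mid, bottle_mid, offcut_mid from where it was at the start of the episode above 0.03 m).
It also fails if it takes over 64 s, if anything falls off the work surface, if the arm or the gripper's body presses on something with over 40 N, if the wrist force passes 120 N, or if a joint passes its speed limit or range.

## Working session

There is one attempt and no reset: what is moved stays moved. The work goes in short steps, Python scripts to look and compute and a tool call to move; the robot and the scene stay as the last step left them, time stands still between calls to the robot, and variables do not carry over. Pictures are saved under pics/ and viewed, and the job is handed in when it is done.

Besides the shell and the picture viewer there is one more tool, called after "Request:" as name(argument=value, ...) on one line, values as JSON. servo_tool: Moves the arm, as the interface text tells. Its arguments: {"type":"object","properties":{"rows":{"type":"array","items":{"type":"object","properties":{"fingers":{"type":"number"},"x":{"type":"number"},"y":{"type":"number"},"z":{"type":"number"},"turn":{"type":"number"}}}}},"required":["rows"]}

```bash
mkdir -p pics; ls; cat > h.py <<'E'
import numpy as np, cv2
from bench import arm
def snap(n,f):
    m=arm.camera_model(n); im,d=arm.get_image(n)
    cv2.imwrite(f'pics/{f}.png',im[:,:,::-1]); np.savez(f'pics/{f}.npz',im=im,d=d,pose=np.array(m['pose']),k=np.array([m[q] for q in('fx','fy','cx','cy','k1')]))
def load(f):
    z=np.load(f'pics/{f}.npz'); return z['im'],z['d'],z['pose'],z['k']
def ray(u,v,k):
    fx,fy,cx,cy,k1=k; a=(np.asarray(u,float)-cx)/fx; b=(np.asarray(v,float)-cy)/fy
    x,y=a,b
    for _ in range(20):
        s=1+k1*(x*x+y*y); x,y=a/s,b/s
    return x,y
def cloud(f):
    im,d,P,k=load(f); v,u=np.mgrid[:d.shape[0],:d.shape[1]]; x,y=ray(u,v,k)
    p=np.stack([x*d,y*d,d,np.ones_like(d)],-1)@P.T
    return im,d,p[...,:3]
def onplane(f,u,v,z):
    im,d,P,k=load(f); x,y=ray(u,v,k); r=P[:3,:3]@np.array([x,y,1.]); o=P[:3,3]; return o+r*(z-o[2])/r[2]
E
python3 - <<'E'
from h import *
for n in('scene','top','wrist'): snap(n,n+'0'); m=arm.camera_model(n); print(n,m)
print(arm.read_state())
E
```

```text
pics
scene {'fx': 451.4107157281942, 'fy': 451.4107157281942, 'cx': 274.0055492646624, 'cy': 206.37955161567135, 'k1': -0.09629164281427563, 'pose': array([[-8.60711798e-01,  3.38693516e-01, -3.80081443e-01,
         9.71615107e+02],
       [ 5.08591215e-01,  5.38933920e-01, -6.71479863e-01,
         6.87099160e+02],
       [-2.25870934e-02, -7.71256723e-01, -6.36123330e-01,
         6.99088714e+02],
       [ 0.00000000e+00,  0.00000000e+00,  0.00000000e+00,
         1.00000000e+00]])}
top {'fx': 510.0477324312146, 'fy': 510.0477324312146, 'cx': 280.6692505263631, 'cy': 211.19078003659655, 'k1': -0.002379741245462297, 'pose': array([[-1.47373309e-02, -9.95189079e-01,  9.68581806e-02,
         4.53024799e+02],
       [-9.99800396e-01,  1.59735851e-02,  1.20005170e-02,
         4.54810706e+01],
       [-1.34899558e-02, -9.66619918e-02, -9.95225844e-01,
         1.27196088e+03],
       [ 0.00000000e+00,  0.00000000e+00,  0.00000000e+00,
         1.00000000e+00]])}
wrist {'fx': 294.01351123182974, 'fy': 294.01351123182974, 'cx': 279.3381406263747, 'cy': 210.2925539637766, 'k1': 0.0204188
[... 365 characters left out ...]
lock': 0.15, 'joints': array([-9.85391611e-01,  3.85375472e-01,  6.90951733e-03, -3.30314571e-04,
       -1.19398975e+00, -2.58602256e-01]), 'joint_vel': array([-0.00059287, -0.00289224,  0.00439033,  0.00170531, -0.00036758,
        0.00046389]), 'joint_efforts': array([-1.35509148e-03, -3.92677796e+01,  1.88580769e+01,  4.18859214e+00,
       -3.42839659e-03, -3.44998249e-06]), 'position': array([ 200.47319685, -591.43328291,  191.26700291]), 'ee_rot': array([-1.62614921e-01,  9.86689250e-01,  8.19778925e-04, -1.99778891e-04]), 'contact_force': array([-0.05066164, -0.56262354, -0.67496348]), 'wrist_torque': array([-0.00098867,  0.03663078,  0.04462703]), 'gripper_width': 85.32561937406255}
```

View pics/scene0.png

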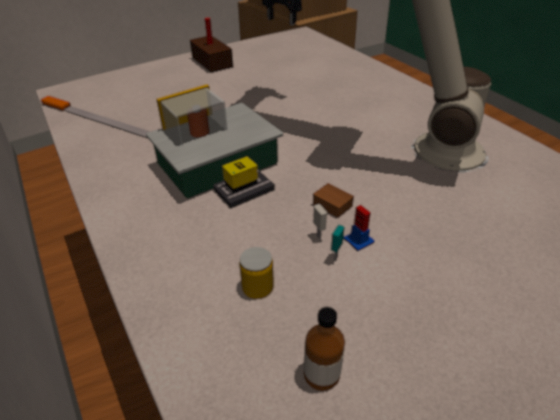

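View pics/top0.png

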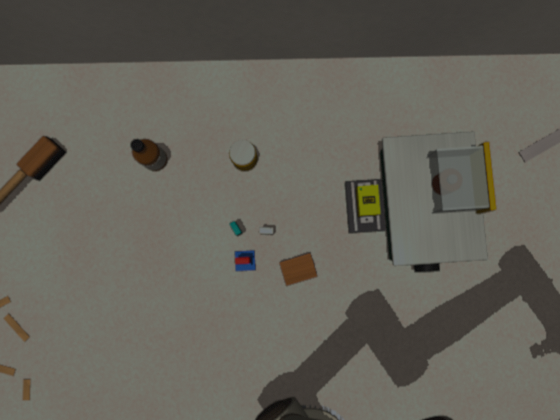

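View pics/wrist0.png

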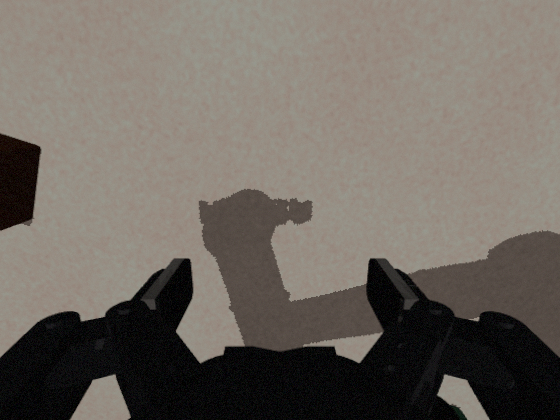

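The scene view shows the red key in its blue stand at (361,222). The grey and teal lookalikes are at (320,220) and (337,240), the switch at (240,175) and the offcut at (333,200). In the top view the key is at (243,261), the switch at (369,200) and the offcut at (298,269).

```bash
python3 - <<'E'
from h import *
im,d,p=cloud('top0')
def mask(im,name):
    h=cv2.cvtColor(im,cv2.COLOR_RGB2HSV); H,S,V=[h[...,i].astype(int) for i in range(3)]
    return {'red':((H<5)|(H>173))&(S>170)&(V>70),'blue':(H>100)&(H<125)&(S>140)&(V>50),'yel':(H>22)&(H<34)&(S>150)}[name]
for cam in('top0','scene0'):
    im,d,p=cloud(cam)
    for n in('red','blue','yel'):
        m=mask(im,n).astype(np.uint8); N,l,st,c=cv2.connectedComponentsWithStats(m)
        for i in range(1,N):
            if st[i,4]>25:
                q=p[(l==i)&(d>0)]; 
                if not len(q): continue
                print(cam,n,st[i],c[i].round(1),np.percentile(q,[3,50,97],0).round(0).tolist())
                zt=q[q[:,2]>np.percentile(q[:,2],90)-6][:,:2].astype(np.float32)
                r=cv2.minAreaRect(zt); print('   toprect',np.round(r[0],1),np.round(r[1],1),round(r[2],1))
a=cv2.imread('pics/top0.png')
cv2.imwrite('pics/z1.png',cv2.resize(a[210:310,200:340],None,fx=5.6,fy=5.6,interpolation=cv2.INTER_CUBIC))
cv2.imwrite('pics/z2.png',cv2.resize(a[160:250,330:450],None,fx=6,fy=6,interpolation=cv2.INTER_CUBIC))
E
```

```text
top0 red [236 257  13   7  73] [242.2 259.8] [[451.0, 137.0, 85.0], [456.0, 150.0, 91.0], [463.0, 165.0, 95.0]]
   toprect [456.7 150.8] [12.5 28.8] 4.3
top0 blue [235 251  20  19 205] [245.8 260.7] [[434.0, 129.0, 2.0], [449.0, 148.0, 7.0], [478.0, 173.0, 41.0]]
   toprect [455.1 152.4] [35.6 21.6] 88.9
top0 yel [484 142  12  68 350] [489.3 176.2] [[560.0, -395.0, 186.0], [626.0, -388.0, 189.0], [696.0, -381.0, 194.0]]
   toprect [ 627.7 -388. ] [144.3  12.8] 2.7
top0 yel [356 185  25  32 644] [367.8 200.3] [[559.0, -170.0, 54.0], [593.0, -145.0, 79.0], [625.0, -122.0, 83.0]]
   toprect [ 592.4 -146.5] [69.6 48.6] 2.7
scene0 red [357 206  13  13  74] [363.1 211. ] [[451.0, 142.0, 84.0], [459.0, 157.0, 91.0], [464.0, 169.0, 94.0]]
   toprect [457.1 155.2] [29.4 13.3] 89.2
scene0 blue [344 231  29  19 247] [359.7 240. ] [[438.0, 135.0, 6.0], [465.0, 169.0, 9.0], [481.0, 176.0, 40.0]]
   toprect [459.2 168.6] [ 9.8 20.1] 60.1
scene0 yel [222 156  36  34 853] [239.7 171.5] [[558.0, -196.0, 38.0], [599.0, -131.0, 71.0], [628.0, -120.0, 82.0]]
   toprect [ 592.8 -145. ] [71.  51.8] 3.1
```

```bash
ls pics
```

```text
scene0.npz
scene0.png
top0.npz
top0.png
wrist0.npz
wrist0.png
z1.png
z2.png
```

View pics/z1.png

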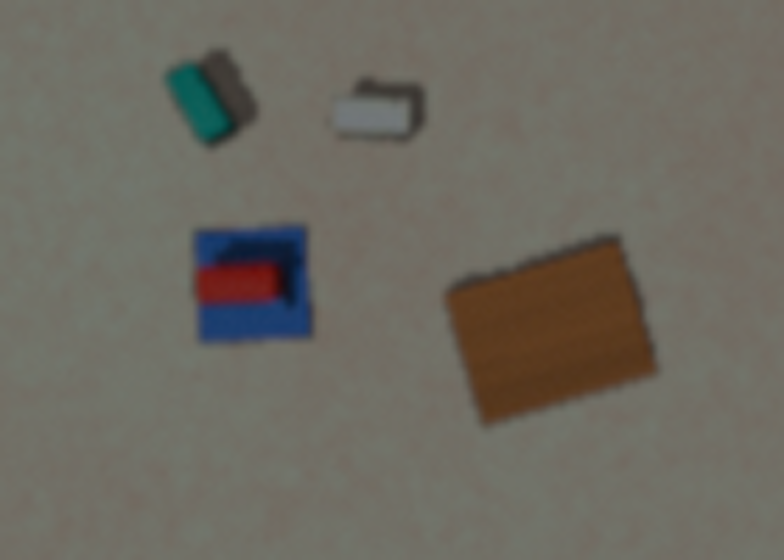

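View pics/z2.png

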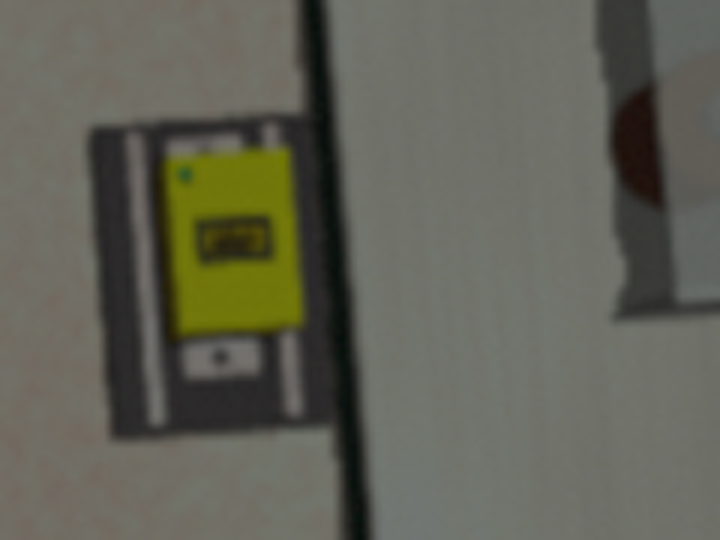

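Request:
servo_tool(rows=[{"x":-2.4,"y":3.1,"z":-0.3},{"x":-2.4,"y":3.1,"z":-0.3},{"x":-2.4,"y":3.1,"z":-0.3},{"x":-2.4,"y":3.1,"z":-0.3},{"x":-2.4,"y":3.1,"z":-0.3},{"x":-2.4,"y":3.1,"z":-0.3},{"x":-2.4,"y":3.1,"z":-0.3},{"x":-2.4,"y":3.1,"z":-0.3},{"x":-2.4,"y":3.1,"z":-0.3},{"x":-2.4,"y":3.1,"z":-0.3}])

```text
invalid input at $.rows[0]: expected keys fingers, x, y, z, turn
```

Request:
servo_tool(rows=[{"x":-2.4,"y":3.1,"z":-0.1},{"x":-2.4,"y":3.1,"z":-0.1},{"x":-2.4,"y":3.1,"z":-0.1},{"x":-2.4,"y":3.1,"z":-0.1},{"x":-2.4,"y":3.1,"z":-0.1},{"x":-2.4,"y":3.1,"z":-0.1},{"x":-2.4,"y":3.1,"z":-0.1},{"x":-2.4,"y":3.1,"z":-0.1},{"x":-2.4,"y":3.1,"z":-0.1},{"x":-2.4,"y":3.1,"z":-0.1}])

```text
invalid input at $.rows[0]: expected keys fingers, x, y, z, turn
```

Request:
servo_tool(rows=[{"turn":-7.1},{"turn":-7.1},{"turn":-7.1},{"turn":-7.1},{"turn":-7.1},{"turn":-7.1},{"turn":-7.1},{"turn":-7.1},{"turn":-7.1},{"turn":-7.1}])

```text
invalid input at $.rows[0]: expected keys fingers, x, y, z, turn
```

Request:
servo_tool(rows=[{"x":-2.4,"y":3.1,"z":-0.3,"turn":0,"fingers":8.5},{"x":-2.4,"y":3.1,"z":-0.3,"turn":0,"fingers":8.5},{"x":-2.4,"y":3.1,"z":-0.3,"turn":0,"fingers":8.5},{"x":-2.4,"y":3.1,"z":-0.3,"turn":0,"fingers":8.5},{"x":-2.4,"y":3.1,"z":-0.3,"turn":0,"fingers":8.5},{"x":-2.4,"y":3.1,"z":-0.3,"turn":0,"fingers":8.5},{"x":-2.4,"y":3.1,"z":-0.3,"turn":0,"fingers":8.5},{"x":-2.4,"y":3.1,"z":-0.3,"turn":0,"fingers":8.5},{"x":-2.4,"y":3.1,"z":-0.3,"turn":0,"fingers":8.5},{"x":-2.4,"y":3.1,"z":-0.3,"turn":0,"fingers":8.5}])

```text
clock: 0.98
position: [328.3, -219.5, 222.3]
ee_rot: [-0.162, 0.987, 0.0, 0.0]
contact_force: [1.6, 0.0, -0.0]
gripper_width: 84.8
```

Request:
servo_tool(rows=[{"x":-2.4,"y":3.1,"z":-0.1,"turn":0,"fingers":8.5},{"x":-2.4,"y":3.1,"z":-0.1,"turn":0,"fingers":8.5},{"x":-2.4,"y":3.1,"z":-0.1,"turn":0,"fingers":8.5},{"x":-2.4,"y":3.1,"z":-0.1,"turn":0,"fingers":8.5},{"x":-2.4,"y":3.1,"z":-0.1,"turn":0,"fingers":8.5},{"x":-2.4,"y":3.1,"z":-0.1,"turn":0,"fingers":8.5},{"x":-2.4,"y":3.1,"z":-0.1,"turn":0,"fingers":8.5},{"x":-2.4,"y":3.1,"z":-0.1,"turn":0,"fingers":8.5},{"x":-2.4,"y":3.1,"z":-0.1,"turn":0,"fingers":8.5},{"x":-2.4,"y":3.1,"z":-0.1,"turn":0,"fingers":8.5}])

```text
clock: 1.82
position: [456.1, 151.4, 232.1]
ee_rot: [-0.163, 0.987, 0.0, -0.0]
contact_force: [0.3, -1.2, 0.8]
gripper_width: 85.0
```

Request:
servo_tool(rows=[{"x":0,"y":0,"z":0,"turn":-7.1,"fingers":8.5},{"x":0,"y":0,"z":0,"turn":-7.1,"fingers":8.5},{"x":0,"y":0,"z":0,"turn":-7.1,"fingers":8.5},{"x":0,"y":0,"z":0,"turn":-7.1,"fingers":8.5},{"x":0,"y":0,"z":0,"turn":-7.1,"fingers":8.5},{"x":0,"y":0,"z":0,"turn":-7.1,"fingers":8.5},{"x":0,"y":0,"z":0,"turn":-7.1,"fingers":8.5},{"x":0,"y":0,"z":0,"turn":-7.1,"fingers":8.5},{"x":0,"y":0,"z":0,"turn":-7.1,"fingers":8.5},{"x":0,"y":0,"z":0,"turn":-7.1,"fingers":8.5}])

```text
clock: 2.65
position: [456.0, 149.3, 231.8]
ee_rot: [0.708, -0.707, -0.0, 0.0]
contact_force: [-0.1, 0.2, 0.3]
gripper_width: 85.0
```

```bash
python3 - <<'E'
from h import *
snap('wrist','w1'); s=arm.read_state(); print(s['position'],s['ee_rot'],s['contact_force'],s['joints'])
E
```

```text
[455.96387883 149.25458279 231.83465041] [ 7.08896516e-01 -7.05312432e-01 -1.38554274e-04  2.90499484e-04] [-0.64988759 -0.08736191  0.62590416] [ 6.55761779e-01  1.05996046e-01 -2.66634571e-01 -2.12671639e-04
 -1.19877817e+00 -6.50615747e-01]
```

View pics/w1.png

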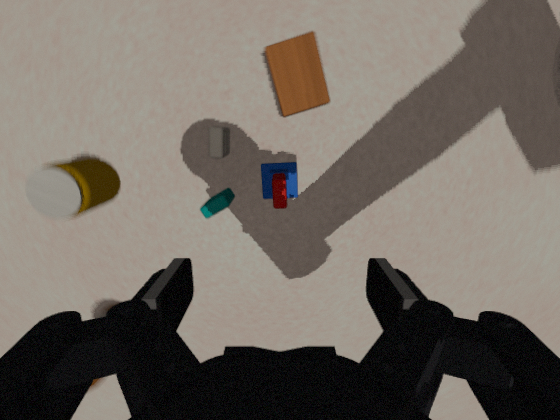

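The wrist view shows the red key top at (280,190) with the blue base around it, centred between the fingers. I'll measure it from depth.

```bash
cat >> h.py <<'E'
def hsv(im):
    h=cv2.cvtColor(im,cv2.COLOR_RGB2HSV); return [h[...,i].astype(int) for i in range(3)]
E
python3 - <<'E'
from h import *
im,d,p=cloud('w1'); H,S,V=hsv(im)
red=((H<6)|(H>172))&(S>150)&(V>60); red[:150]=0;red[230:]=0; red[:,:250]=0; red[:,310:]=0
q=p[red&(d>0)]; print(len(q),np.percentile(q,[2,50,98],0).round(1))
t=q[q[:,2]>88]; r=cv2.minAreaRect(t[:,:2].astype(np.float32)); print('top',r, t.mean(0).round(1))
bl=(H>100)&(H<128)&(S>130)&(V>40); bl[:150]=0;bl[230:]=0; bl[:,:240]=0; bl[:,320:]=0
q=p[bl&(d>0)]; t=q[abs(q[:,2]-8)<5]; print('base',cv2.minAreaRect(t[:,:2].astype(np.float32)),len(t))
a=im[140:220,240:320,::-1]; cv2.imwrite('pics/z3.png',cv2.resize(a,None,fx=7,fy=7,interpolation=cv2.INTER_CUBIC))
# top-plane outline
from numpy import pi
c=onplane('w1',280,190,92);print(c)
E
```

```text
383 [[447.8 137.7  89. ]
 [455.7 153.1  91.7]
 [462.4 169.3  93.3]]
top ((455.4412536621094, 153.9267120361328), (15.005904197692871, 33.421226501464844), 2.3695578575134277) [455.4 153.3  91.6]
base ((455.4718322753906, 154.1846923828125), (48.64729309082031, 48.90576934814453), 2.810678720474243) 676
[454.55794254 149.44604208  92.        ]
```

View pics/z3.png

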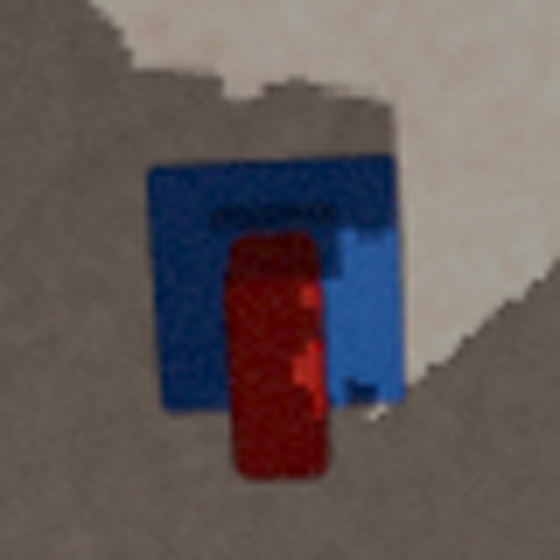

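Request:
servo_tool(rows=[{"x":-0.48,"y":0.05,"z":0,"turn":-2.2,"fingers":4.5},{"x":0,"y":0,"z":2.5,"turn":0,"fingers":4.5},{"x":0,"y":0,"z":2.5,"turn":0,"fingers":4.5},{"x":0,"y":0,"z":2.5,"turn":0,"fingers":4.5},{"x":0,"y":0,"z":2.5,"turn":0,"fingers":4.5},{"x":0,"y":0,"z":1.0,"turn":0,"fingers":4.5},{"x":0,"y":0,"z":0,"turn":0,"fingers":4.5},{"x":0,"y":0,"z":0,"turn":0,"fingers":4.5}])

```text
clock: 3.37
position: [455.7, 154.0, 121.9]
ee_rot: [0.718, -0.696, 0.0, 0.001]
contact_force: [0.1, -0.4, 0.9]
gripper_width: 44.8
```

```bash
python3 - <<'E'
from h import *
snap('wrist','w2'); s=arm.read_state(); print(s['position'],s['ee_rot'],s['contact_force'])
im,d,p=cloud('w2'); H,S,V=hsv(im)
red=((H<6)|(H>172))&(S>150)&(V>60)
red[:120]=0;red[300:]=0; red[:,:230]=0; red[:,340:]=0
q=p[red&(d>0)]; print(len(q),np.percentile(q,[2,50,98],0).round(1))
t=q[q[:,2]>88]; r=cv2.minAreaRect(t[:,:2].astype(np.float32)); print('top',r, t.mean(0).round(1))
E
```

```text
[456.36337746 154.45359931 122.79092584] [ 7.18583909e-01 -6.95440033e-01  3.04302467e-04 -4.84399375e-04] [-0.04106001 -0.2628034   0.23961685]
1001 [[448.8 137.2  52.2]
 [456.1 149.2  91.4]
 [463.2 168.8  93. ]]
top ((456.0570983886719, 153.55506896972656), (14.739962577819824, 32.630367279052734), 2.241570234298706) [455.9 152.9  91.5]
```

View pics/w2.png

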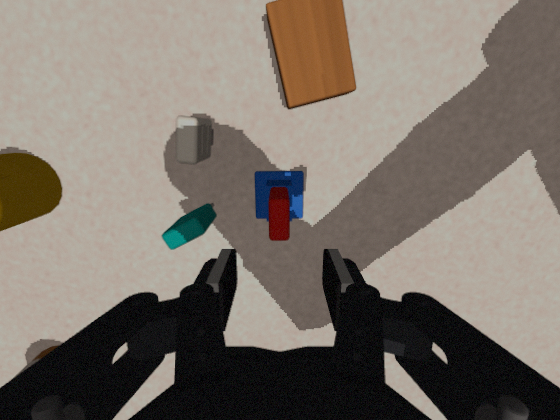

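The pads are centred at column 280 and the key at 279, with yaw matched, so I'm descending.

Request:
servo_tool(rows=[{"x":0,"y":0,"z":1.5,"turn":0,"fingers":4.5},{"x":0,"y":0,"z":1.5,"turn":0,"fingers":4.5},{"x":0,"y":0,"z":1.5,"turn":0,"fingers":4.5},{"x":0,"y":0,"z":1.5,"turn":0,"fingers":4.5},{"x":0,"y":0,"z":1.0,"turn":0,"fingers":4.5},{"x":0,"y":0,"z":0,"turn":0,"fingers":3.5},{"x":0,"y":0,"z":0,"turn":0,"fingers":2.6},{"x":0,"y":0,"z":0,"turn":0,"fingers":2.6}])

```text
clock: 4.08
position: [456.9, 154.9, 53.5]
ee_rot: [0.719, -0.695, 0.0, -0.001]
contact_force: [-0.1, -0.3, 1.1]
gripper_width: 26.2
```

```bash
python3 - <<'E'
from h import *
snap('wrist','w3'); snap('scene','s3'); s=arm.read_state(); print(s['position'],s['ee_rot'],s['contact_force'],s['gripper_width'])
a=cv2.imread('pics/w3.png')[180:340,170:390]; b=cv2.imread('pics/s3.png')[170:270,290:410]
a=cv2.resize(a,(550,400));b=cv2.resize(b,(480,400))
cv2.imwrite('pics/z4.png',cv2.resize(np.hstack([a,b]),(800,311)))
E
```

```text
[456.65659484 154.79104036  53.41270537] [ 7.18893342e-01 -6.95118917e-01  3.06359667e-04 -1.40004626e-03] [-0.8586115  -0.05890881 -0.87707175] 26.044518293210317
```

View pics/z4.png

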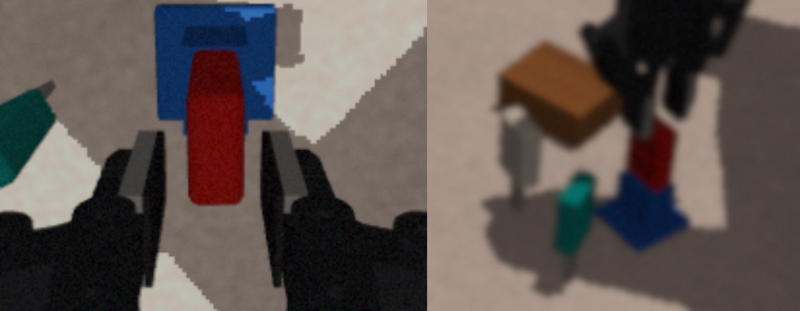

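Request:
servo_tool(rows=[{"x":0.08,"y":0.06,"z":0,"turn":0,"fingers":2.4},{"x":0,"y":0,"z":0,"turn":0,"fingers":2.0},{"x":0,"y":0,"z":0,"turn":0,"fingers":1.7},{"x":0,"y":0,"z":0,"turn":0,"fingers":1.4},{"x":0,"y":0,"z":0,"turn":0,"fingers":1.0},{"x":0,"y":0,"z":0,"turn":0,"fingers":0.5},{"x":0,"y":0,"z":0,"turn":0,"fingers":0.5},{"x":0,"y":0,"z":0,"turn":0,"fingers":0.5}])

```text
clock: 4.85
position: [456.3, 153.9, 52.9]
ee_rot: [0.719, -0.695, 0.001, -0.001]
contact_force: [1.1, -0.2, 5.4]
gripper_width: 5.1
```

```bash
python3 - <<'E'
from h import *
snap('wrist','w4'); snap('scene','s4'); s=arm.read_state(); print(s['position'],s['ee_rot'],s['contact_force'],s['gripper_width'])
a=cv2.imread('pics/w4.png')[180:340,170:390]; b=cv2.imread('pics/s4.png')[170:270,290:410]
a=cv2.resize(a,(550,400));b=cv2.resize(b,(480,400))
cv2.imwrite('pics/z5.png',cv2.resize(np.hstack([a,b]),(800,311)))
E
```

```text
[456.28918115 153.89082188  52.86934957] [ 7.19111627e-01 -6.94893466e-01  4.96513385e-04 -1.13663937e-03] [ 0.76894783 -0.32599805  5.66661828] 5.086292566049181
```

View pics/z5.png

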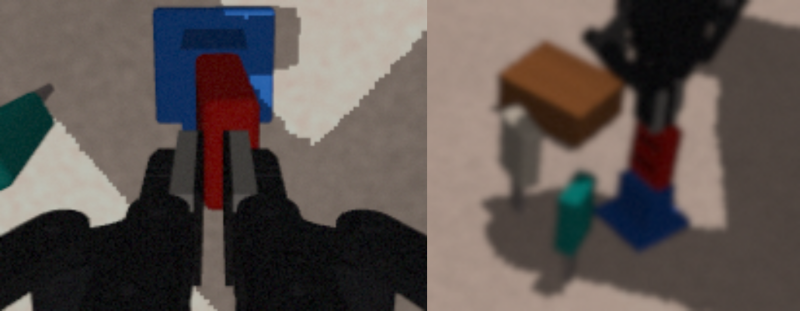

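The fingers shut to 5 mm, so they are not on the key. I'll check where the tips really are from depth.

```bash
python3 - <<'E'
from h import *
for f in('w3','w4','w0' if 0 else 'wrist0'):
    im,d,p=cloud(f); 
    P=load(f)[2]; print(f,'cam',P[:3,3].round(1))
    for (u,v) in ([(258,255),(265,262),(240,262),(293,262),(290,250)] if f!='wrist0' else [(180,275),(378,275)]):
        print(u,v,im[v,u],d[v,u].round(1),p[v,u].round(1))
im,d,p=cloud('w4'); g=im.max(-1)
m=(g<110)&(d>0)&(p[...,2]>20)
H,S,V=hsv(im)
m&=(S<60); m[:200]=0;m[330:]=0
q=p[m]; print(np.percentile(q[:,2],[0,1,5,20]))
im,d,p=cloud('s4'); 
v,u=np.mgrid[190:225,340:385]; 
for vv in range(170,232,3): print(vv,[ (tuple(int(c) for c in im[vv,uu]),p[vv,uu].round(0).astype(int).tolist()) for uu in (352,356)])
E
```

```text
w3 cam [458.4  85.8 235. ]
258 255 [120 108  99] 254.9 [473.7 194.5   1. ]
265 262 [116 104  97] 258.3 [467.6 201.7  -0.5]
240 262 [63 61 58] 132.2 [474.3 145.5 114.5]
293 262 [96 15 12] 158.9 [449.  156.6  90.1]
290 250 [105   7   8] 155.7 [450.9 149.1  91.3]
w4 cam [458.   84.9 234.4]
258 255 [114 103  94] 255.3 [ 4.732e+02  1.937e+02 -1.000e-01]
265 262 [63 61 59] 132.6 [462.6 144.3 113.4]
240 262 [120 109  99] 256.8 [4.887e+02 2.007e+02 2.000e-01]
293 262 [62 61 55] 133.2 [449.9 144.2 112.9]
290 250 [62 59 57] 144.7 [450.9 143.6 100.8]
wrist0 cam [ 133.9 -613.   372.7]
180 275 [ 4  5 10] 125.9 [ 205.4 -633.2  259.1]
378 275 [ 8 12 11] 129.0 [ 179.4 -551.6  256.6]
[ 35.08989677  97.57396886 106.15612341 127.95580287]
170 [((27, 24, 24), [495, 150, 204]), ((12, 13, 15), [495, 161, 211])]
173 [((34, 31, 30), [495, 152, 198]), ((13, 11, 12), [496, 164, 206])]
176 [((29, 27, 26), [500, 158, 197]), ((11, 9, 9), [495, 163, 198])]
179 [((27, 26, 26), [500, 159, 191]), ((17, 16, 16), [493, 162, 190])]
182 [((29, 27, 27), [499, 159, 183]), ((14, 14, 15), [474, 142, 162])]
185 [((23, 23, 22
[... 408 characters left out ...]
 [((95, 77, 67), [398, 53, 15]), ((111, 97, 90), [473, 148, 113])]
206 [((122, 102, 91), [396, 53, 4]), ((101, 88, 81), [472, 148, 104])]
209 [((163, 144, 133), [399, 57, -1]), ((128, 106, 97), [393, 64, 1])]
212 [((163, 144, 133), [407, 67, 1]), ((112, 88, 81), [462, 140, 77])]
215 [((165, 146, 135), [413, 74, -1]), ((88, 59, 53), [462, 141, 69])]
218 [((167, 147, 135), [420, 83, -1]), ((72, 40, 37), [462, 142, 62])]
221 [((163, 143, 131), [426, 91, -1]), ((59, 17, 16), [459, 140, 50])]
224 [((134, 118, 114), [435, 102, 2]), ((52, 17, 30), [462, 144, 47])]
227 [((58, 56, 69), [467, 138, 36]), ((15, 28, 59), [464, 147, 41])]
230 [((40, 44, 61), [469, 141, 30]), ((7, 22, 53), [467, 152, 37])]
```

```bash
python3 - <<'E'
from h import *
a=cv2.imread('pics/s4.png')[120:260,290:430]; cv2.imwrite('pics/z6.png',cv2.convertScaleAbs(cv2.resize(a,(600,600),interpolation=cv2.INTER_CUBIC),alpha=2))
a=cv2.imread('pics/w4.png')[170:330,190:370]; cv2.imwrite('pics/z7.png',cv2.convertScaleAbs(cv2.resize(a,(675,600),interpolation=cv2.INTER_CUBIC),alpha=2))
E
```

```text
(no output)
```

View pics/z6.png

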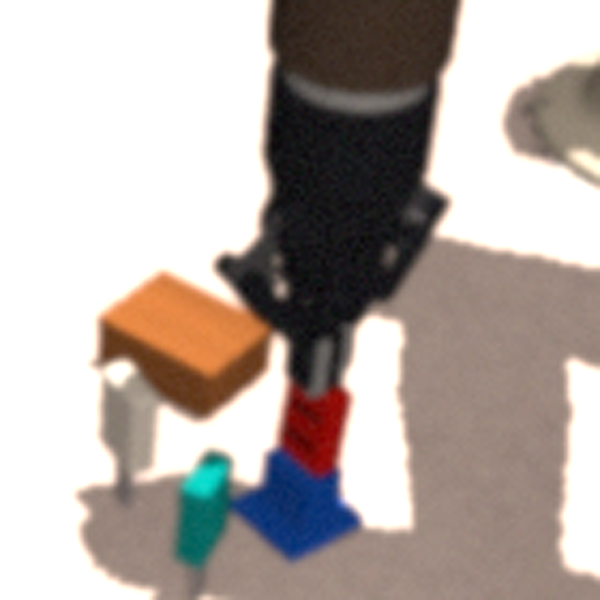

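View pics/z7.png

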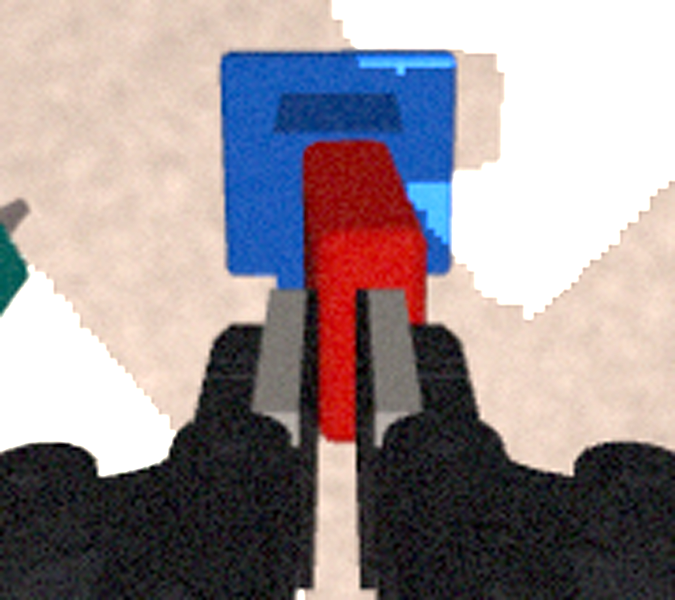

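The depth shows the real fingertips at z≈95 while the TCP reads 53, so the reported z is about 40 mm low. The closed tips are resting lightly on the key's top. I'll back off, open, and measure again.

Request:
servo_tool(rows=[{"x":0,"y":0,"z":-1.0,"turn":0,"fingers":0.6},{"x":0,"y":0,"z":-1.0,"turn":0,"fingers":3.6},{"x":0,"y":0,"z":-1.0,"turn":0,"fingers":3.6},{"x":0,"y":0,"z":0,"turn":0,"fingers":3.6},{"x":0,"y":0,"z":0,"turn":0,"fingers":3.6}])

```text
clock: 5.37
position: [454.7, 153.2, 81.7]
ee_rot: [0.719, -0.695, -0.0, 0.0]
contact_force: [-1.0, -0.5, -0.4]
gripper_width: 35.9
```

```bash
python3 - <<'E'
from h import *
snap('wrist','w5'); snap('scene','s5'); s=arm.read_state(); print(s['position'],s['ee_rot'],s['contact_force'],s['gripper_width'])
im,d,p=cloud('w5'); H,S,V=hsv(im)
red=((H<6)|(H>172))&(S>150)&(V>50)
red[:120]=0;red[300:]=0; red[:,:230]=0; red[:,340:]=0
q=p[red&(d>0)]
t=q[q[:,2]>87]; r=cv2.minAreaRect(t[:,:2].astype(np.float32)); print('top',r, t.mean(0).round(1))
bl=(H>100)&(H<128)&(S>130)&(V>40)
q=p[bl&(d>0)]; t=q[abs(q[:,2]-8)<5]; print('base',cv2.minAreaRect(t[:,:2].astype(np.float32)),len(t))
m=(S<70)&(V<110)&(d>0)&(d<170)&(p[...,2]>100); m[:200]=0;m[330:]=0
for side in(0,1):
    mm=m.copy(); mm[:,280:] &= (side==1); mm[:,:280]&=(side==0); mm[:,:200]=0; mm[:,360:]=0
    v,u=np.nonzero(mm); i=v.argmin(); print(u[v<v.min()+4].min(),u[v<v.min()+4].max(),v.min(),p[v.min()+2,int(np.median(u[v<v.min()+4]))].round(1))
    q=p[mm]; print(np.percentile(q,[0.5,2,10,50],0).round(1).tolist())
a=cv2.imread('pics/w5.png')[170:330,190:370]; cv2.imwrite('pics/z8.png',cv2.convertScaleAbs(cv2.resize(a,(675,600),interpolation=cv2.INTER_CUBIC),alpha=2))
E
```

```text
[454.35527984 152.93672337  81.17553505] [ 7.18731743e-01 -6.95286761e-01 -3.66142490e-04  9.31107161e-04] [-0.21238626 -0.85093322 -0.35991961] 35.701504351979594
top ((453.7706298828125, 153.3494873046875), (14.988180160522461, 32.583370208740234), 2.5635406970977783) [453.7 152.3  91.5]
base ((455.623779296875, 153.31716918945312), (49.25386047363281, 48.311920166015625), 3.1008412837982178) 1590
230 244 248 [476.2 144.5 128.5]
[[468.9, 137.4, 123.0], [470.0, 137.6, 125.7], [472.0, 138.2, 133.6], [475.4, 144.3, 159.0]]
315 329 248 [433.2 142.7 129.3]
[[423.2, 136.2, 123.0], [423.9, 136.5, 126.7], [427.6, 137.1, 134.8], [433.9, 142.9, 159.0]]
```

View pics/z8.png

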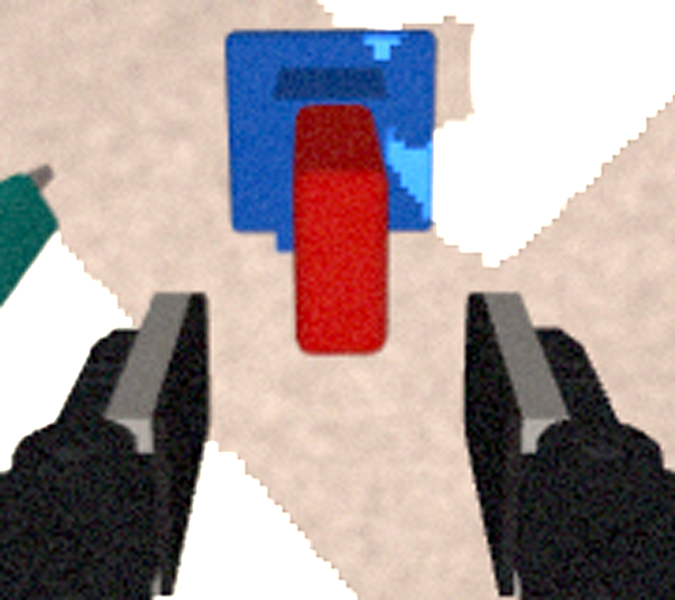

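Request:
servo_tool(rows=[{"x":0,"y":0,"z":1.0,"turn":0,"fingers":3.6},{"x":0,"y":0,"z":1.0,"turn":0,"fingers":3.6},{"x":0,"y":0,"z":1.0,"turn":0,"fingers":3.6},{"x":0,"y":0,"z":1.0,"turn":0,"fingers":3.6},{"x":0,"y":0,"z":0,"turn":0,"fingers":3.6}])

```text
clock: 5.88
position: [453.1, 152.1, 39.5]
ee_rot: [0.719, -0.695, -0.001, 0.003]
contact_force: [-0.3, 0.2, -0.9]
gripper_width: 35.9
```

Request:
servo_tool(rows=[{"x":0,"y":0,"z":0.8,"turn":0,"fingers":3.6},{"x":0,"y":0,"z":0.8,"turn":0,"fingers":3.6},{"x":0,"y":0,"z":0.8,"turn":0,"fingers":3.6},{"x":0,"y":0,"z":0.5,"turn":0,"fingers":3.6},{"x":0,"y":0,"z":0,"turn":0,"fingers":3.0},{"x":0,"y":0,"z":0,"turn":0,"fingers":2.6},{"x":0,"y":0,"z":0,"turn":0,"fingers":2.6}])

```text
clock: 6.47
position: [455.4, 153.5, 13.3]
ee_rot: [0.719, -0.695, 0.0, -0.0]
contact_force: [0.0, 0.5, 0.4]
gripper_width: 25.9
```

```bash
python3 - <<'E'
from h import *
snap('wrist','w6'); snap('scene','s6'); s=arm.read_state(); print(s['position'],s['ee_rot'],s['contact_force'],s['gripper_width'])
a=cv2.imread('pics/w6.png')[170:330,190:370]; b=cv2.imread('pics/s6.png')[150:260,300:420]
cv2.imwrite('pics/z9.png',cv2.convertScaleAbs(np.hstack([cv2.resize(a,(450,400)),cv2.resize(b,(350,400))]),alpha=2))
E
```

```text
[455.48113029 153.58411891  13.50851559] [ 7.18912103e-01 -6.95100816e-01  9.53065870e-05 -4.84353108e-04] [-0.4613317   0.21916664  0.03929859] 26.10601579810185
```

View pics/z9.png

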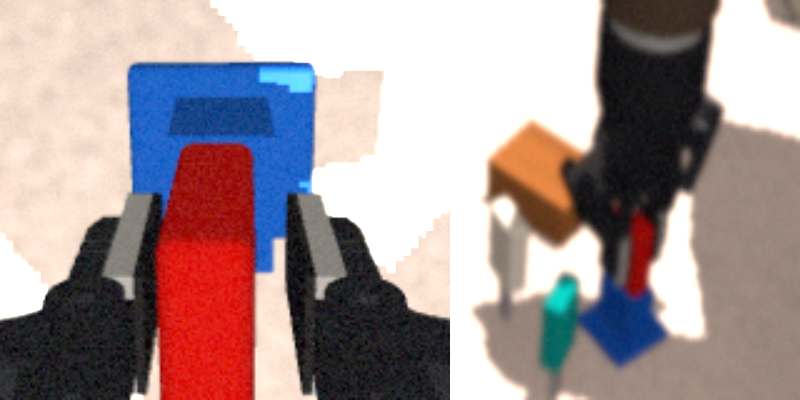

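```bash
python3 - <<'E'
from h import *
im,d,p=cloud('w6'); H,S,V=hsv(im)
red=((H<6)|(H>172))&(S>150)&(V>50)&(d>0)
red[:,:230]=0; red[:,340:]=0
q=p[red]; 
t=q[q[:,2]>88]; r=cv2.minAreaRect(t[:,:2].astype(np.float32)); print('top',r, t.mean(0).round(1))
for z in(46,55,65,75,85): 
    t=q[(abs(q[:,2]-z)<4)]; print(z,np.percentile(t[:,0],[1,50,99]).round(1),np.median(t[:,1]).round(1))
bl=(H>100)&(H<128)&(S>130)&(V>40)
q=p[bl&(d>0)]; t=q[abs(q[:,2]-8)<5]; print('base',cv2.minAreaRect(t[:,:2].astype(np.float32)),len(t))
for v in(252,256,262): print([(u,d[v,u].round(0),p[v,u].round(0).tolist()) for u in(238,243,248,252,305,309,314,318)])
a=cv2.imread('pics/w6.png')[200:340,200:360]; cv2.imwrite('pics/z10.png',cv2.convertScaleAbs(cv2.resize(a,(685,600),interpolation=cv2.INTER_CUBIC),alpha=2))
E
```

```text
top ((458.1220703125, 153.72010803222656), (15.725473403930664, 33.88257598876953), 2.4580302238464355) [458.1 152.   91.4]
46 [449.9 457.4 464.8] 137.5
55 [450.2 457.3 465. ] 137.4
65 [450.4 457.7 465.1] 137.4
75 [450.8 458.3 465.6] 137.4
85 [450.8 458.7 466.4] 137.5
base ((455.8983154296875, 153.37611389160156), (49.09159851074219, 48.79560089111328), 1.950442910194397) 2324
[(238, np.float32(212.0), [484.0, 173.0, -1.0]), (243, np.float32(143.0), [473.0, 144.0, 63.0]), (248, np.float32(143.0), [471.0, 144.0, 63.0]), (252, np.float32(143.0), [469.0, 144.0, 63.0]), (305, np.float32(150.0), [442.0, 146.0, 56.0]), (309, np.float32(144.0), [441.0, 144.0, 62.0]), (314, np.float32(144.0), [438.0, 144.0, 62.0]), (318, np.float32(143.0), [437.0, 143.0, 63.0])]
[(238, np.float32(214.0), [484.0, 177.0, -1.0]), (243, np.float32(138.0), [472.0, 144.0, 68.0]), (248, np.float32(139.0), [470.0, 144.0, 67.0]), (252, np.float32(140.0), [468.0, 145.0, 66.0]), (305, np.float32(151.0), [442.0, 149.0, 56.0]), (309, np.float32(138.0), [441.0, 143.0, 68.0]), (314, np.float32(139.0), [439.0, 143.0, 67.0]), (318, np.float32(138.0), [437.0, 143.0, 68.0])]
[(238, np.float32(133.0), [474.0, 145.0, 74.0]), (243, np.float32(133.0), [472.0, 145.0, 73.0]), (248, np.float32(134.0), [470.0, 145.0, 73.0]), (252, np.float32(139.0), [468.0, 147.0, 68.0]), (305, np.float32(150.0), [442.0, 151.0, 58.0]), (309, np.float32(132.0), [442.0, 143.0, 75.0]), (314, np.float32(133.0), [440.0, 144.0, 73.0]), (318, np.float32(133.0), [438.0, 143.0, 74.0])]
```

View pics/z10.png

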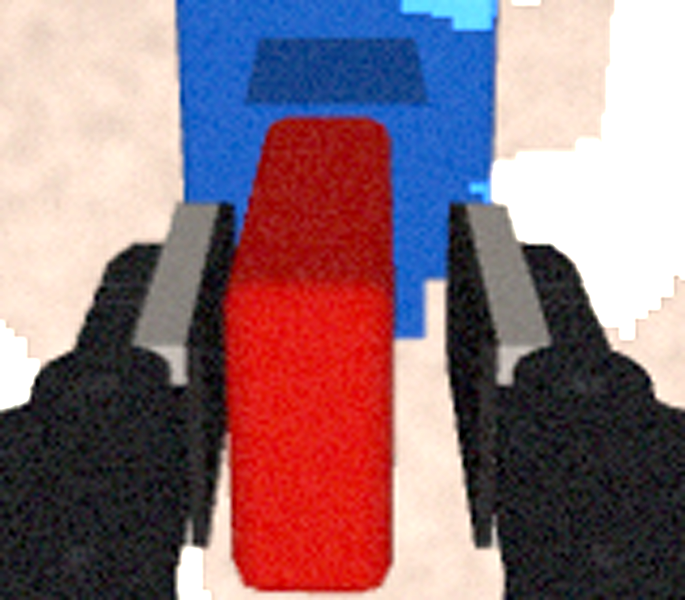

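The key leans about 1.5° toward +x within its pocket play. The stand axis is at x=455.9 and the pads are centred at about 455.4, so closing should straighten the key. I'm nudging over and closing.

Request:
servo_tool(rows=[{"x":0,"y":-0.05,"z":0,"turn":0,"fingers":2.4},{"x":0,"y":0,"z":0,"turn":0,"fingers":2.2},{"x":0,"y":0,"z":0,"turn":0,"fingers":2.0},{"x":0,"y":0,"z":0,"turn":0,"fingers":1.8},{"x":0,"y":0,"z":0,"turn":0,"fingers":1.6},{"x":0,"y":0,"z":0,"turn":0,"fingers":1.2},{"x":0,"y":0,"z":0,"turn":0,"fingers":0.8},{"x":0,"y":0,"z":0,"turn":0,"fingers":0.8}])

```text
clock: 7.23
position: [455.8, 153.4, 13.3]
ee_rot: [0.719, -0.695, 0.0, -0.0]
contact_force: [-0.8, -0.0, 2.0]
gripper_width: 15.2
```

```bash
cat >> h.py <<'E'
def key(f):
    im,d,p=cloud(f); H,S,V=hsv(im)
    red=((H<6)|(H>172))&(S>150)&(V>40)&(d>0); red[:,:220]=0; red[:,345:]=0
    q=p[red]
    zt=np.percentile(q[:,2],97); t=q[q[:,2]>zt-4]; print('ztop',zt.round(1)); r=cv2.minAreaRect(t[:,:2].astype(np.float32)); print('top',np.round(r[0],1),np.round(r[1],1),round(r[2],2))
    for dz in np.arange(46,2,-8):
        t=q[abs(q[:,2]-(zt-dz))<4]
        if len(t)>5: print(' z-',dz,np.percentile(t[:,0],[1,50,99]).round(1),np.percentile(t[:,1],[2,50]).round(1))
    bl=(H>100)&(H<128)&(S>130)&(V>40)
    q=p[bl&(d>0)]; t=q[abs(q[:,2]-8)<5]
    if len(t)>50: print('base',cv2.minAreaRect(t[:,:2].astype(np.float32)),len(t))
E
python3 - <<'E'
from h import *
snap('wrist','w7'); s=arm.read_state(); print(s['position'],s['ee_rot'],s['contact_force'],s['wrist_torque'],s['gripper_width'])
key('w7')
a=cv2.imread('pics/w7.png')[170:340,180:380]; cv2.imwrite('pics/z11.png',cv2.convertScaleAbs(cv2.resize(a,(700,595),interpolation=cv2.INTER_CUBIC),alpha=2))
E
```

```text
[455.82602055 153.44010037  13.31837315] [ 7.18910416e-01 -6.95102712e-01  7.25550408e-05 -1.67683695e-04] [-0.73477643 -0.82113529  1.78828106] [-0.07442723  0.0788456   0.0214919 ] 15.483833710457217
ztop 92.6
top [455.4 153.8] [15.7 34.4] 1.93
 z- 46 [448.8 456.2 463.5] [136.9 137.4]
 z- 38 [448.6 456.1 463.2] [137.  137.4]
 z- 30 [448.4 455.9 463.5] [136.8 137.4]
 z- 22 [448.1 455.9 463.4] [136.8 137.4]
 z- 14 [448.  456.1 463.7] [136.9 137.5]
 z- 6 [447.4 456.1 463.5] [136.9 138.3]
base ((455.9555358886719, 150.11004638671875), (49.465023040771484, 42.044166564941406), 2.041290283203125) 2321
```

View pics/z11.png

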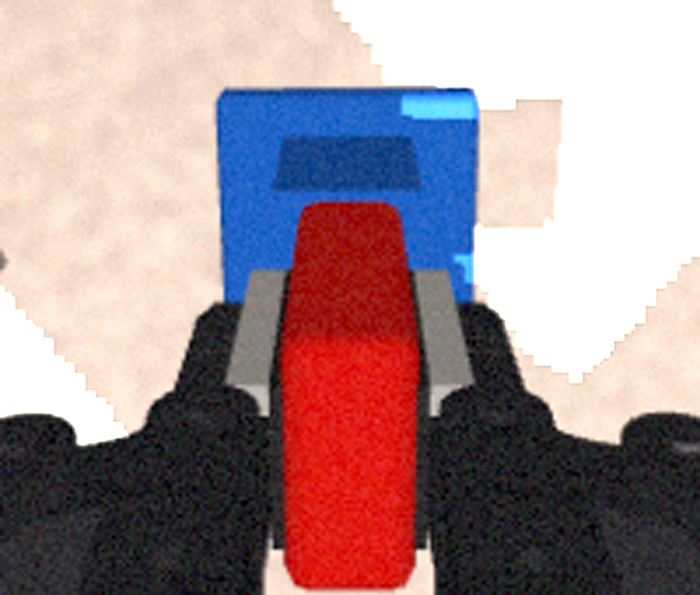

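The pads stopped at 15.3 mm on the handle and the key now stands vertical at (456,153.8). I'm lifting slowly and straight.

Request:
servo_tool(rows=[{"x":0,"y":0,"z":-0.2,"turn":0,"fingers":0.8},{"x":0,"y":0,"z":-0.3,"turn":0,"fingers":0.8},{"x":0,"y":0,"z":-0.3,"turn":0,"fingers":0.8},{"x":0,"y":0,"z":-0.3,"turn":0,"fingers":0.8},{"x":0,"y":0,"z":0,"turn":0,"fingers":0.8}])

```text
clock: 7.7
position: [456.1, 153.7, 24.8]
ee_rot: [0.719, -0.695, 0.0, -0.001]
contact_force: [-0.2, -0.3, -1.4]
gripper_width: 15.4
```

```bash
python3 - <<'E'
from h import *
snap('scene','s8'); snap('wrist','w8'); s=arm.read_state(); print(s['position'],s['ee_rot'],s['contact_force'],s['gripper_width'])
key('w8')
a=cv2.imread('pics/s8.png')[170:260,300:420]; cv2.imwrite('pics/z12.png',cv2.convertScaleAbs(cv2.resize(a,(600,450),interpolation=cv2.INTER_CUBIC),alpha=2))
E
```

```text
[455.69545973 153.44929222  24.29292902] [ 7.18852030e-01 -6.95163083e-01 -1.44054465e-05 -2.16835160e-04] [ 0.18815862 -0.68814206 -0.67162871] 15.4209496425714
ztop 103.8
top [455.5 153.7] [15.7 33.7] 1.84
 z- 46 [449.2 456.5 463.5] [137.1 137.6]
 z- 38 [448.6 455.7 463.3] [137.  137.6]
 z- 30 [448.4 456.2 463.4] [137.  137.6]
 z- 22 [448.2 456.2 463.7] [137.  137.6]
 z- 14 [448.2 456.2 463.7] [136.9 137.6]
 z- 6 [447.5 456.2 463.6] [137.  138.4]
base ((455.9527587890625, 152.7724151611328), (49.127403259277344, 47.34695816040039), 1.7953815460205078) 2258
```

View pics/z12.png

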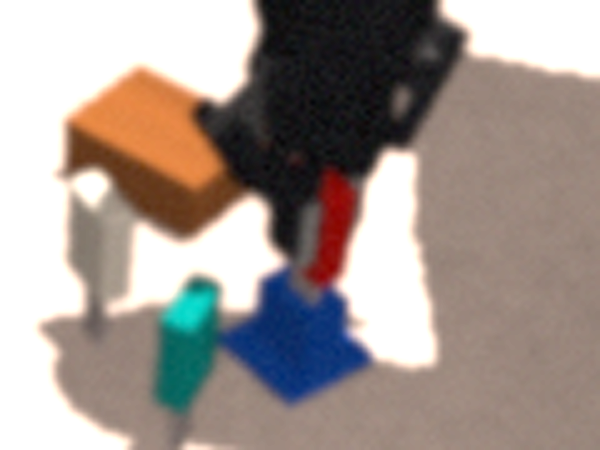

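The key rose 11 mm and the stand stayed flat at the same spot, so I'm continuing up.

Request:
servo_tool(rows=[{"x":0,"y":0,"z":-0.3,"turn":0,"fingers":0.8},{"x":0,"y":0,"z":-0.4,"turn":0,"fingers":0.8},{"x":0,"y":0,"z":-0.4,"turn":0,"fingers":0.8},{"x":0,"y":0,"z":-0.5,"turn":0,"fingers":0.8},{"x":0,"y":0,"z":-0.5,"turn":0,"fingers":0.8},{"x":0,"y":0,"z":-0.5,"turn":0,"fingers":0.8},{"x":0,"y":0,"z":-0.5,"turn":0,"fingers":0.8},{"x":0,"y":0,"z":-0.6,"turn":0,"fingers":0.8},{"x":0,"y":0,"z":-0.6,"turn":0,"fingers":0.8},{"x":0,"y":0,"z":-0.7,"turn":0,"fingers":0.8}])

```text
clock: 8.63
position: [455.5, 153.3, 74.7]
ee_rot: [0.719, -0.695, -0.0, 0.0]
contact_force: [-0.5, 0.4, 0.4]
gripper_width: 15.1
```

Request:
servo_tool(rows=[{"x":0,"y":0,"z":-1.5,"turn":0,"fingers":0.8},{"x":0,"y":0,"z":-2.5,"turn":0,"fingers":0.8},{"x":0,"y":0,"z":-3,"turn":0,"fingers":0.8},{"x":0,"y":0,"z":-3,"turn":0,"fingers":0.8},{"x":0,"y":0,"z":0,"turn":0,"fingers":0.8}])

```text
clock: 9.05
position: [459.5, 155.2, 181.0]
ee_rot: [0.719, -0.695, 0.002, -0.006]
contact_force: [1.2, 1.6, -0.1]
gripper_width: 15.3
```

```bash
python3 - <<'E'
from h import *
snap('scene','s9'); snap('wrist','w9'); snap('top','t9'); s=arm.read_state(); print(s['position'],s['ee_rot'],s['contact_force'],s['gripper_width'])
key('w9')
im,d,p=cloud('w9')
a=cv2.imread('pics/s9.png')[70:260,250:450]; b=cv2.imread('pics/w9.png')
cv2.imwrite('pics/z13.png',cv2.convertScaleAbs(np.hstack([cv2.resize(a,(380,360)),cv2.resize(b,(420,360))]),alpha=1.8))
im,d,p=cloud('t9'); H,S,V=hsv(im)
m=(H>22)&(H<34)&(S>150)&(d>0)&(abs(p[...,2]-80)<5); q=p[m]; print('switch',len(q),cv2.minAreaRect(q[:,:2].astype(np.float32)))
a=cv2.imread('pics/t9.png')[160:250,330:450]; cv2.imwrite('pics/z14.png',cv2.convertScaleAbs(cv2.resize(a,None,fx=6,fy=6,interpolation=cv2.INTER_CUBIC),alpha=1.8))
E
```

```text
[455.24227027 153.2972291  174.29083721] [ 7.18765724e-01 -6.95252265e-01 -2.71368968e-04 -2.21330249e-04] [ 0.19222466 -0.11412179 -0.97467555] 15.272981415730618
ztop 257.3
top [456.8 154.5] [15.7 34.1] 1.58
 z- 46 [450.8 457.8 465.1] [137.9 138.5]
 z- 38 [450.2 457.7 465. ] [137.8 138.5]
 z- 30 [450.  457.7 465. ] [137.8 138.4]
 z- 22 [449.7 457.2 465.1] [137.8 138.3]
 z- 14 [449.7 457.6 465. ] [137.7 138.3]
 z- 6 [448.9 457.1 464.9] [137.8 139.1]
base ((455.17822265625, 153.5350341796875), (48.41794967651367, 48.14069366455078), 2.2047383785247803) 973
switch 547 ((615.154296875, -8.106719970703125), (337.8656311035156, 76.16315460205078), 80.67953491210938)
```

View pics/z13.png

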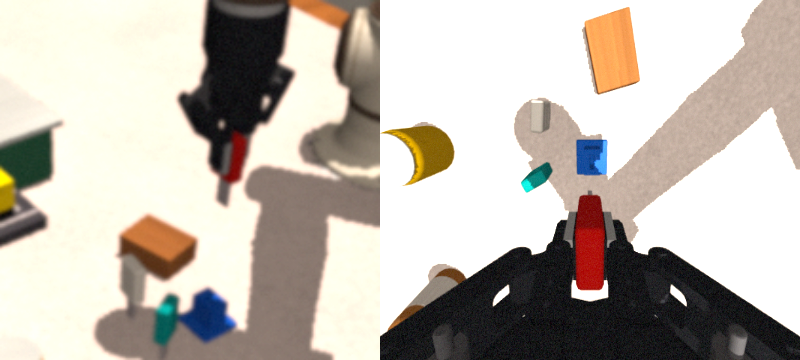

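View pics/z14.png

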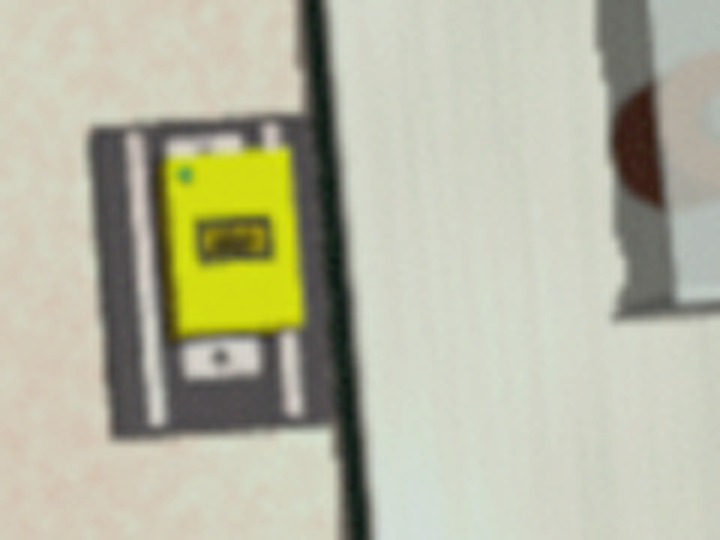

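The key is clear, and the stand stands empty and upright at (590,157) in the right half of the picture. Now I'm moving to view the slot.

Request:
servo_tool(rows=[{"x":2.0,"y":-1.0,"z":0,"turn":0,"fingers":0.8},{"x":2.7,"y":-1.4,"z":0,"turn":0,"fingers":0.8},{"x":2.7,"y":-1.4,"z":0,"turn":0,"fingers":0.8},{"x":2.7,"y":-1.4,"z":0.5,"turn":0,"fingers":0.8},{"x":2.7,"y":-1.5,"z":0.5,"turn":0,"fingers":0.8},{"x":2.7,"y":-1.5,"z":0.7,"turn":0,"fingers":0.8},{"x":2.7,"y":-1.5,"z":0.7,"turn":0,"fingers":0.8},{"x":2.7,"y":-1.4,"z":1.0,"turn":0,"fingers":0.8},{"x":2.0,"y":-1.0,"z":1.0,"turn":-0.8,"fingers":0.8},{"x":1.5,"y":-0.8,"z":0,"turn":0,"fingers":0.8}])

```text
clock: 10.03
position: [590.9, -88.0, 125.6]
ee_rot: [0.723, -0.691, -0.003, 0.003]
contact_force: [-0.4, -0.7, -0.8]
gripper_width: 15.0
```

Request:
servo_tool(rows=[{"x":0,"y":0,"z":0,"turn":0,"fingers":0.8},{"x":0,"y":0,"z":0,"turn":0,"fingers":0.8},{"x":0,"y":0,"z":0,"turn":0,"fingers":0.8}])

```text
clock: 10.28
position: [592.1, -85.7, 129.1]
ee_rot: [0.724, -0.69, -0.001, 0.001]
contact_force: [0.5, 0.1, -0.9]
gripper_width: 15.4
```

```bash
python3 - <<'E'
from h import *
snap('wrist','w10'); s=arm.read_state(); print(s['position'],s['ee_rot'],s['contact_force'],s['gripper_width'])
key('w10')
b=cv2.imread('pics/w10.png')
cv2.imwrite('pics/z15.png',cv2.convertScaleAbs(b,alpha=1.8))
im,d,p=cloud('w10'); H,S,V=hsv(im)
m=(H>22)&(H<34)&(S>150)&(d>0)&(abs(p[...,2]-80)<4); q=p[m]; print('switch',len(q),cv2.minAreaRect(q[:,:2].astype(np.float32)))
E
```

```text
[592.27237127 -85.36720141 129.66577672] [ 7.23934687e-01 -6.89868211e-01 -5.05216478e-04  4.05975478e-04] [-0.11172309  0.28413195 -0.64725044] 15.275253332513243
ztop 208.4
top [591.9 -85.5] [15.7 33.8] 2.44
 z- 46 [585.8 592.8 599.6] [-102.  -101.6]
 z- 38 [585.6 592.8 599.9] [-102.2 -101.7]
 z- 30 [585.6 592.8 600. ] [-102.2 -101.7]
 z- 22 [585.  592.4 600.2] [-102.2 -101.6]
 z- 14 [584.8 592.8 600.1] [-102.3 -101.7]
 z- 6 [583.9 593.2 600.2] [-102.3 -100.8]
switch 5102 ((593.1654052734375, -144.5486602783203), (69.82679748535156, 47.685638427734375), 2.8424737453460693)
```

View pics/z15.png

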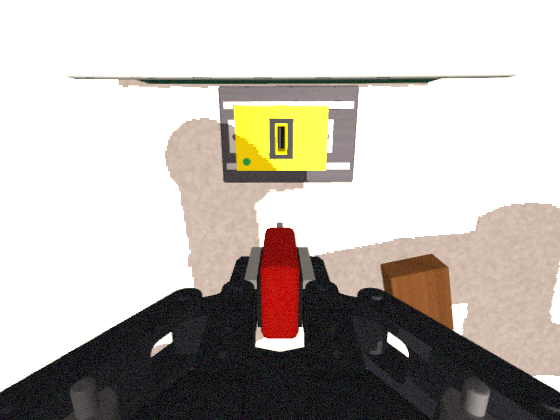

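The wrist view shows the switch's yellow top spanning (234–328, 106–172) with the dark slot at about (282,139). I'll locate it to sub-pixel accuracy.

```bash
cat >> h.py <<'E'
def slot(f,zp=80):
    im,d,p=cloud(f); H,S,V=hsv(im); y=(H>20)&(H<36)&(S>120)&(abs(p[...,2]-80)<6)
    m=y.astype(np.uint8); N,l,st,c=cv2.connectedComponentsWithStats(m); i=1+st[1:,4].argmax()
    x0,y0,w,h,_=st[i]
    cs,_=cv2.findContours((l==i).astype(np.uint8),cv2.RETR_EXTERNAL,cv2.CHAIN_APPROX_NONE)
    q=max(cs,key=cv2.contourArea)[:,0].astype(float)
    w3=np.array([onplane(f,u,v,zp)[:2] for u,v in q]); r=cv2.minAreaRect(w3.astype(np.float32)); print('switch',np.round(r[0],2),np.round(r[1],1),round(r[2],2),(x0,y0,w,h))
    return x0,y0,w,h
E
python3 - <<'E'
from h import *
x0,y0,w,h=slot('w10')
im,d,P,k=load('w10'); g=im[...,:2].mean(-1)
print(g[118:160,266:298:1].astype(int))
E
```

```text
switch [ 593.08 -144.95] [69.9 48. ] 2.68 (np.int32(234), np.int32(105), np.int32(95), np.int32(66))
[[190 188 185 ... 189 190 189]
 [189 188 181 ... 191 189 190]
 [189 190 181 ... 190 191 191]
 ...
 [181 189 184 ... 189 190 189]
 [139 188 181 ... 189 189 190]
 [136 179 175 ... 190 189 190]]
```

```bash
python3 - <<'E'
from h import *
im,d,P,k=load('w10'); g=im.astype(int).max(-1)
sub=g[125:155,272:293]
for r in sub[::2]: print(' '.join(f'{x:3d}' for x in r))
dark=np.zeros(g.shape,bool); dark[127:153,276:290]=g[127:153,276:290]<45
v,u=np.nonzero(dark); print(u.min(),u.max(),v.min(),v.max(),u.mean(),v.mean())
print(onplane('w10',(u.min()+u.max())/2,(v.min()+v.max())/2,80), onplane('w10',u.mean(),v.mean(),80))
E
```

```text
55  57  78 144 185 174 166 169 169 169 169 171 172 178 176 127  59  59  58  58  76
 54  55  79 146 182 124  33  38  41  22  15  21  69 138 174 125  57  60  56  59  77
 52  53  76 145 182 123  41  56  56  19  21  22  67 140 173 124  58  59  59  60  75
 57  54  79 146 182 120  40  53  56  18  19   6  71 139 172 125  59  58  60  58  79
 54  52  77 145 182 125  39  54  55  17  14  14  67 140 173 122  57  55  62  58  79
 50  57  79 145 182 123  40  56  50  23  17  23  69 140 171 125  57  58  58  57  75
 57  54  72 137 184 124  31  56  55  17  24  23  73 138 172 126  60  59  60  56  76
 58  57  66 123 183 122  39  58  51   5  13  21  72 141 167 126  60  59  59  64  74
 56  58  64 124 183 121  40  61  53  12  16  20  68 140 168 124  60  57  58  58  74
 55  55  67 122 187 159  43  55  52  15  23  19  75 145 167 124  61  55  57  59  78
 54  54  64 124 188 159  39  55  54  21  21  27  70 143 169 125  56  59  57  59  77
 53  58  62 125 187 158  46  57  49  17  20  30  76 142 167 127  58  60  59  54  81
 56  53  64 123 186 159  90  92  92  89  90  91  97 143 167  80  55  56  58  55  87
 56  53  63 124 186 169 134 135 134 132 134 131 136 161 168  67  55  57  58  58  88
 54  57  64 107 154 183 185 183 185 185 183 185 183 182 171  88  55  58  58  56  90
278 283 127 147 281.0 136.64705882352942
[ 593.55862094 -146.07991493   80.        ] [ 593.19127654 -146.35758518   80.        ]
```

Request:
servo_tool(rows=[{"x":1.5,"y":0.05,"z":0.5,"turn":0,"fingers":0.8},{"x":1.5,"y":0.05,"z":1.0,"turn":0,"fingers":0.8},{"x":1.2,"y":0.05,"z":1.0,"turn":0,"fingers":0.8},{"x":0.6,"y":0.03,"z":0.5,"turn":0,"fingers":0.8},{"x":0,"y":0,"z":0,"turn":0,"fingers":0.8},{"x":0,"y":0,"z":0,"turn":0,"fingers":0.8},{"x":0,"y":0,"z":0,"turn":0,"fingers":0.8}])

```text
clock: 10.92
position: [593.8, -133.6, 100.6]
ee_rot: [0.724, -0.69, 0.0, -0.0]
contact_force: [0.0, -0.5, -0.4]
gripper_width: 15.4
```

```bash
python3 - <<'E'
from h import *
snap('wrist','w11'); s=arm.read_state(); print(s['position'],s['ee_rot'],s['contact_force'],s['gripper_width'])
key('w11'); slot('w11')
b=cv2.imread('pics/w11.png')[130:300,190:370]
cv2.imwrite('pics/z16.png',cv2.convertScaleAbs(cv2.resize(b,(635,600),interpolation=cv2.INTER_CUBIC),alpha=1.8))
E
```

```text
[ 593.93654813 -133.52913837  100.69966394] [ 7.23978650e-01 -6.89822154e-01  4.18723645e-04 -3.67292578e-04] [-0.65846787 -0.14734607 -0.45475902] 15.621528696744107
ztop 179.8
top [ 593.4 -133.5] [15.6 33.5] 2.48
 z- 46 [587.6 594.4 601.2] [-150.  -149.5]
 z- 38 [587.3 594.4 601.5] [-150.1 -149.5]
 z- 30 [587.2 594.4 601.8] [-150.3 -149.6]
 z- 22 [586.4 594.4 601.7] [-150.1 -149.5]
 z- 14 [586.3 594.  601.7] [-150.2 -149.5]
 z- 6 [585.5 594.7 601.7] [-150.1 -148.6]
switch [ 593.18 -145.54] [69.9 48.2] 2.75 (np.int32(231), np.int32(175), np.int32(100), np.int32(66))
```

View pics/z16.png

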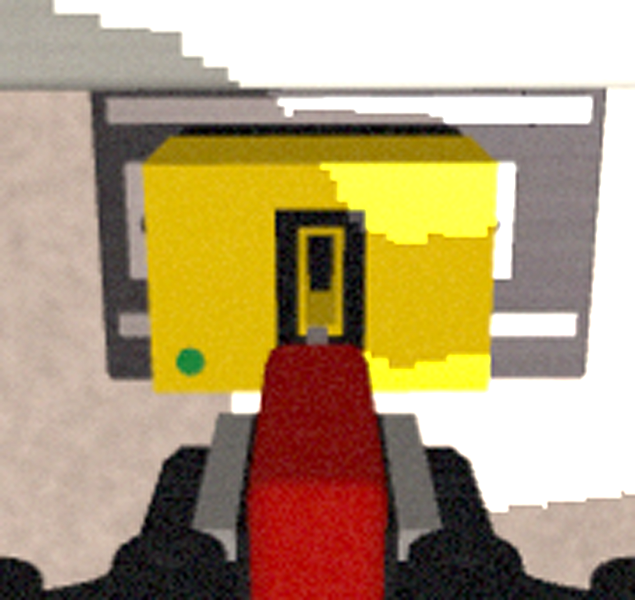

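The tongue tip at (318,335) in the zoom lies in line with the slot at (320,285), about 0.7 mm short in tool y and 11.7 mm in tool x. I'm aligning and starting down.

Request:
servo_tool(rows=[{"x":0.6,"y":0.04,"z":0,"turn":0,"fingers":0.8},{"x":0.57,"y":0.03,"z":0,"turn":0,"fingers":0.8},{"x":0,"y":0,"z":0.5,"turn":0,"fingers":0.8},{"x":0,"y":0,"z":0.5,"turn":0,"fingers":0.8},{"x":0,"y":0,"z":0,"turn":0,"fingers":0.8},{"x":0,"y":0,"z":0,"turn":0,"fingers":0.8}])

```text
clock: 11.47
position: [592.8, -145.8, 89.4]
ee_rot: [0.724, -0.69, -0.001, 0.001]
contact_force: [0.3, -0.5, -0.5]
gripper_width: 15.4
```

```bash
python3 - <<'E'
from h import *
snap('wrist','w12'); s=arm.read_state(); print(s['position'],s['ee_rot'],s['contact_force'],s['gripper_width'])
key('w12'); slot('w12')
b=cv2.imread('pics/w12.png')[150:300,200:360]
cv2.imwrite('pics/z17.png',cv2.convertScaleAbs(cv2.resize(b,(640,600),interpolation=cv2.INTER_CUBIC),alpha=1.8))
E
```

```text
[ 593.14906834 -145.7780605    89.74247887] [ 7.23750090e-01 -6.90062072e-01 -2.42374852e-04  2.92294072e-04] [ 0.515088   -0.15236118 -1.03424341] 15.446479434075506
ztop 168.6
top [ 592.5 -145.6] [15.7 33.9] 2.6
 z- 46 [586.6 594.  600.4] [-162.2 -161.7]
 z- 38 [586.3 593.  600.6] [-162.3 -161.8]
 z- 30 [586.3 594.  600.8] [-162.4 -161.8]
 z- 22 [585.5 593.  600.9] [-162.4 -161.7]
 z- 14 [585.5 593.1 600.8] [-162.3 -161.7]
 z- 6 [584.5 593.9 600.9] [-162.3 -160.9]
switch [ 593.19 -145.74] [70.  48.9] 2.67 (np.int32(226), np.int32(195), np.int32(105), np.int32(68))
```

View pics/z17.png

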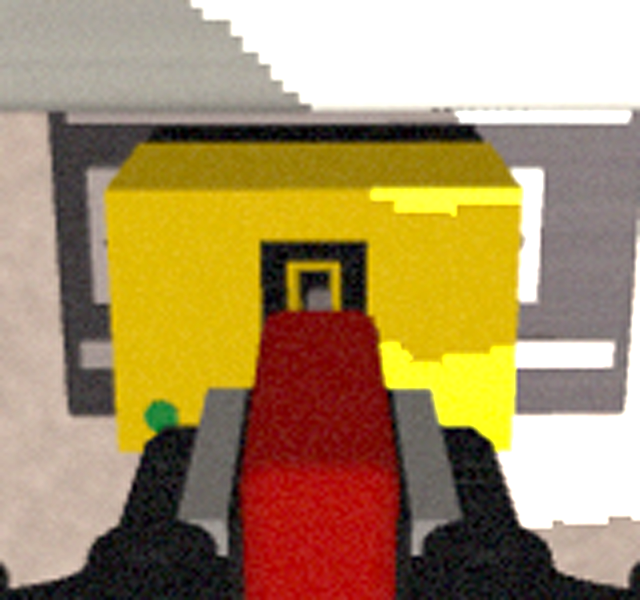

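```bash
python3 - <<'E'
from h import *
im,d,P,k=load('w12'); g=im.astype(int).sum(-1)//3
for v in range(209,230): print(v,' '.join(f'{x:3d}' for x in g[v,268:290]),int(d[v,279]))
for v in (216,217,218,221,222): print(v,onplane('w12',279,v,80)[:2],onplane('w12',279,v,84.3)[:2])
E
```

```text
209  73  74  73  69  72  71  73  73  69  72  71  70  70  73  70  69  76  73  70  70  71  75 199
210  36  38  41  44  36  38  43  42  39  36  45  36  47  44  40  40  43  38  43  37  42  44 198
211  16  15   9  18  13  15  13  13   1  14   4  10  14   1  20  16  14   6  10  11   3   6 198
212  14   6  18  20  13  10   4  17   7   6   8   8   6  12   8   5  19   5  16   7   9  14 198
213  12   7   4   0  17  14  15  15   9   3  17  10  11   0  15  13  22   9   7  14  12  12 199
214  15   4   1   7  20  17  18  15  21  13  20  24  17  18  24  17  14  17   5  11  19  10 198
215   7  18  16  26  41  48  43  44  46  44  42  43  41  48  46  43  44  11  16  18  14  21 198
216   2   1   1  36  72  73  72  68  69  68  68  69  73  68  67  71  70  20  19  15   3   1 200
217  16  12  13  37  70  65  55  50  51  53  51  51  45  44  52  72  67  33  16  11  22  13 200
218   9  16  13  33  71  64  46  17  11   8  13  16  13  18  44  69  69  20   9  10  20   0 223
219   0  13   8  33  70  64  47  19  14   0  11   2  22   3  41  65  65  28   4  10   7  10 223
220  13  14  17  32  71  68  47  18  17   7 
[... 535 characters left out ...]
  23  10  11  22  59  64  53  38  32  56  59  57  59  58  57  59  62  30  16  15  15  16 187
227  13  17  13  27  43  54  41  30  28  49  47  49  48  45  46  48  52  33  14  25  22  17 186
228  15  20  31  22  29  24  33  22  24  26  26  26  28  22  30  26  22  25  24  26  30  20 157
229  25  30  24  23  23  30  25  24  31  26  28  29  33  28  28  24  25  27  23  31  35  29 156
216 [ 593.1283095  -155.55683513] [ 593.19583866 -156.88601521]
217 [ 593.09489903 -154.84568845] [ 593.16318074 -156.1908864 ]
218 [ 593.06142274 -154.13314302] [ 593.13045847 -155.49439035]
221 [ 592.96059746 -151.98708292] [ 593.03190417 -153.39666812]
222 [ 592.9268564  -151.26891117] [ 592.99892309 -152.69467247]
```

The slot columns span 274.5–282 and the tongue 276.5–282.7, so I'll shift about −0.7 mm in tool y. Then I'll descend in small steps and watch the force.

Request:
servo_tool(rows=[{"x":0,"y":-0.07,"z":0,"turn":0,"fingers":0.8},{"x":0,"y":0,"z":0.2,"turn":0,"fingers":0.8},{"x":0,"y":0,"z":0.2,"turn":0,"fingers":0.8},{"x":0,"y":0,"z":0.2,"turn":0,"fingers":0.8},{"x":0,"y":0,"z":0.2,"turn":0,"fingers":0.8},{"x":0,"y":0,"z":0.2,"turn":0,"fingers":0.8},{"x":0,"y":0,"z":0,"turn":0,"fingers":0.8}])

```text
clock: 12.1
position: [593.6, -145.7, 79.5]
ee_rot: [0.724, -0.69, -0.0, 0.0]
contact_force: [0.0, 0.3, -0.8]
gripper_width: 15.6
```

```bash
python3 - <<'E'
from h import *
snap('wrist','w13'); s=arm.read_state(); print(s['position'],s['ee_rot'],s['contact_force'],s['wrist_torque'],s['gripper_width'])
key('w13')
b=cv2.imread('pics/w13.png')[150:300,200:360]
cv2.imwrite('pics/z18.png',cv2.convertScaleAbs(cv2.resize(b,(640,600),interpolation=cv2.INTER_CUBIC),alpha=1.8))
E
```

```text
[ 593.80184887 -145.74532115   79.73853485] [ 7.23702767e-01 -6.90111713e-01 -2.65841480e-04  2.38383651e-04] [-0.24080978  0.25351788 -0.35252949] [-0.02861415  0.0346942  -0.00048606] 15.42335653466418
ztop 158.7
top [ 593.3 -145.4] [15.6 34.5] 2.78
 z- 46 [587.2 594.3 601.1] [-162.2 -161.6]
 z- 38 [587.  594.3 601.3] [-162.3 -161.6]
 z- 30 [586.9 594.3 601.7] [-162.2 -161.7]
 z- 22 [586.4 594.3 601.6] [-162.2 -161.6]
 z- 14 [586.3 594.1 601.6] [-162.3 -161.6]
 z- 6 [585.4 594.7 601.6] [-162.3 -161. ]
```

View pics/z18.png

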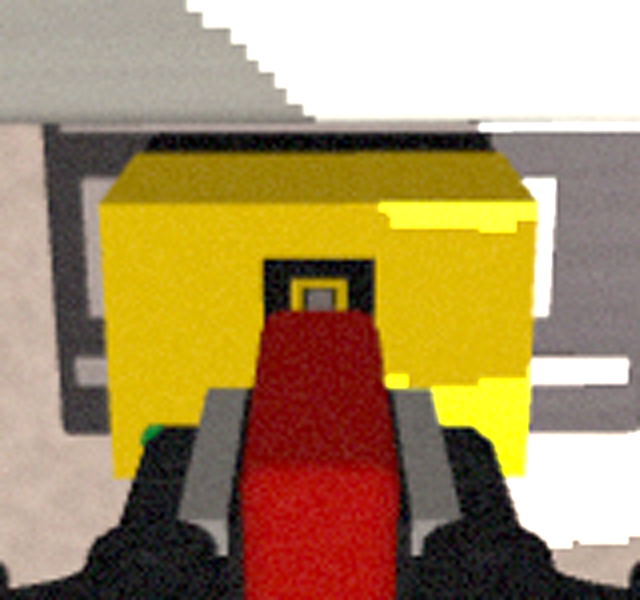

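The tongue is about 5 mm inside the slot, centred, with no contact force. Going down.

Request:
servo_tool(rows=[{"x":0,"y":0,"z":0.3,"turn":0,"fingers":0.8},{"x":0,"y":0,"z":0.3,"turn":0,"fingers":0.8},{"x":0,"y":0,"z":0.3,"turn":0,"fingers":0.8},{"x":0,"y":0,"z":0.3,"turn":0,"fingers":0.8},{"x":0,"y":0,"z":0.3,"turn":0,"fingers":0.8},{"x":0,"y":0,"z":0,"turn":0,"fingers":0.8}])

```text
clock: 12.65
position: [593.4, -145.7, 64.1]
ee_rot: [0.724, -0.69, -0.001, 0.001]
contact_force: [0.4, -0.3, 0.0]
gripper_width: 15.2
```

Request:
servo_tool(rows=[{"x":0,"y":0,"z":0.2,"turn":0,"fingers":0.8},{"x":0,"y":0,"z":0.2,"turn":0,"fingers":0.8},{"x":0,"y":0,"z":0.2,"turn":0,"fingers":0.8},{"x":0,"y":0,"z":0.2,"turn":0,"fingers":0.8},{"x":0,"y":0,"z":0.2,"turn":0,"fingers":0.8},{"x":0,"y":0,"z":0,"turn":0,"fingers":0.8}])

```text
clock: 13.15
position: [594.2, -145.8, 55.1]
ee_rot: [0.724, -0.69, 0.0, -0.0]
contact_force: [-1.4, 0.1, 3.6]
gripper_width: 15.0
```

```bash
python3 - <<'E'
from h import *
snap('wrist','w14'); s=arm.read_state(); print(s['position'],s['ee_rot'],s['contact_force'],s['wrist_torque'],s['gripper_width'])
key('w14')
E
```

```text
[ 594.21344737 -145.7873196    55.08542284] [ 7.23737753e-01 -6.90075081e-01  1.80869082e-04 -1.26128760e-04] [ 0.02144812 -0.03195281  3.66699045] [0.07577974 0.26761355 0.00510833] 15.282248612125361
ztop 134.3
top [ 593.8 -145.7] [15.7 33.8] 2.83
 z- 46 [586.8 594.8 602.1] [-162.3 -161.7]
 z- 38 [586.9 594.5 601.8] [-162.4 -161.8]
 z- 30 [587.1 594.8 602.1] [-162.3 -161.7]
 z- 22 [586.8 594.8 602.1] [-162.3 -161.7]
 z- 14 [586.8 594.4 602.1] [-162.4 -161.7]
 z- 6 [585.7 594.8 602.1] [-162.4 -161.1]
```

The plate is moving at about 4 N, with roughly 4 mm left.

Request:
servo_tool(rows=[{"x":0,"y":0,"z":0.15,"turn":0,"fingers":0.8},{"x":0,"y":0,"z":0.15,"turn":0,"fingers":0.8},{"x":0,"y":0,"z":0.1,"turn":0,"fingers":0.8},{"x":0,"y":0,"z":0,"turn":0,"fingers":0.8},{"x":0,"y":0,"z":0,"turn":0,"fingers":0.8}])

```text
clock: 13.62
position: [594.3, -145.8, 51.4]
ee_rot: [0.724, -0.69, 0.0, -0.0]
contact_force: [-1.0, -0.2, 5.4]
gripper_width: 15.3
```

Request:
servo_tool(rows=[{"x":0,"y":0,"z":0.05,"turn":0,"fingers":0.8},{"x":0,"y":0,"z":0.05,"turn":0,"fingers":0.8},{"x":0,"y":0,"z":0,"turn":0,"fingers":0.8}])

```text
clock: 13.87
position: [594.3, -145.8, 51.4]
ee_rot: [0.724, -0.69, 0.0, -0.0]
contact_force: [-3.1, 0.7, 9.4]
gripper_width: 15.7
```

Request:
servo_tool(rows=[{"x":0,"y":0,"z":0.1,"turn":0,"fingers":0.8},{"x":0,"y":0,"z":0.1,"turn":0,"fingers":0.8},{"x":0,"y":0,"z":0,"turn":0,"fingers":0.8}])

```text
clock: 14.12
position: [594.3, -145.9, 51.3]
ee_rot: [0.724, -0.69, 0.001, 0.0]
contact_force: [-5.9, 2.1, 18.8]
gripper_width: 15.2
```

```bash
python3 - <<'E'
from h import *
snap('wrist','w15'); snap('scene','s15'); s=arm.read_state(); print(s['position'],s['ee_rot'],s['contact_force'],s['wrist_torque'],s['gripper_width'])
key('w15')
b=cv2.imread('pics/w15.png')[150:320,190:370]; a=cv2.imread('pics/s15.png')[90:220,170:310]
cv2.imwrite('pics/z19.png',cv2.convertScaleAbs(np.hstack([cv2.resize(b,(400,378)),cv2.resize(a,(400,378))]),alpha=1.8))
E
```

```text
[ 594.33146994 -145.86399107   51.29973431] [ 7.24068816e-01 -6.89727305e-01  7.66610252e-04 -7.86938045e-05] [-6.39165784  2.61324043 17.64365691] [ 0.78950819  1.94980381 -0.07929885] 15.022538793062502
ztop 130.5
top [ 593.9 -145.6] [15.7 34. ] 2.75
 z- 46 [586.8 594.9 602.2] [-162.3 -161.7]
 z- 38 [586.7 594.4 602. ] [-162.3 -161.7]
 z- 30 [586.9 594.4 602. ] [-162.4 -161.7]
 z- 22 [586.9 594.8 602.2] [-162.3 -161.7]
 z- 14 [586.8 594.8 602.2] [-162.5 -161.7]
 z- 6 [585.8 594.8 602.2] [-162.4 -161.1]
```

View pics/z19.png

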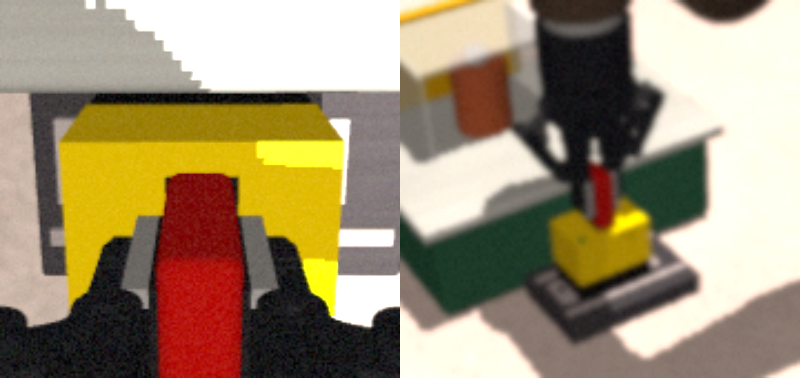

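The key is home: it stopped rising at 18 N with its top at 130.5 mm (130 expected), upright. I'll relieve the push, open, and withdraw.

Request:
servo_tool(rows=[{"x":0,"y":0,"z":-0.2,"turn":0,"fingers":0.8},{"x":0,"y":0,"z":0,"turn":0,"fingers":2.4},{"x":0,"y":0,"z":0,"turn":0,"fingers":3.2},{"x":0,"y":0,"z":0,"turn":0,"fingers":3.6},{"x":0,"y":0,"z":0,"turn":0,"fingers":3.6},{"x":0,"y":0,"z":0,"turn":0,"fingers":3.6}])

```text
clock: 14.72
position: [593.8, -145.7, 49.3]
ee_rot: [0.724, -0.69, -0.0, 0.0]
contact_force: [-0.3, -0.4, -0.0]
gripper_width: 36.0
```

```bash
python3 - <<'E'
from h import *
snap('wrist','w16'); s=arm.read_state(); print(s['position'],s['contact_force'],s['gripper_width'])
key('w16')
b=cv2.imread('pics/w16.png')[150:320,190:370]
cv2.imwrite('pics/z20.png',cv2.convertScaleAbs(cv2.resize(b,(600,567)),alpha=1.8))
E
```

```text
[ 593.85716718 -145.72780777   49.49294329] [-0.22126809  0.28137571 -0.66181385] 36.12669058123142
ztop 130.6
top [ 594.  -145.4] [15.6 34.7] 1.62
 z- 46 [587.  594.9 602.2] [-162.2 -161.6]
 z- 38 [587.1 594.7 601.9] [-162.2 -161.7]
 z- 30 [586.9 594.4 602.1] [-162.3 -161.7]
 z- 22 [587.5 594.9 602.1] [-162.4 -161.7]
 z- 14 [587.7 594.8 602.1] [-162.4 -161.7]
 z- 6 [586.2 596.  602.1] [-162.3 -161. ]
```

View pics/z20.png

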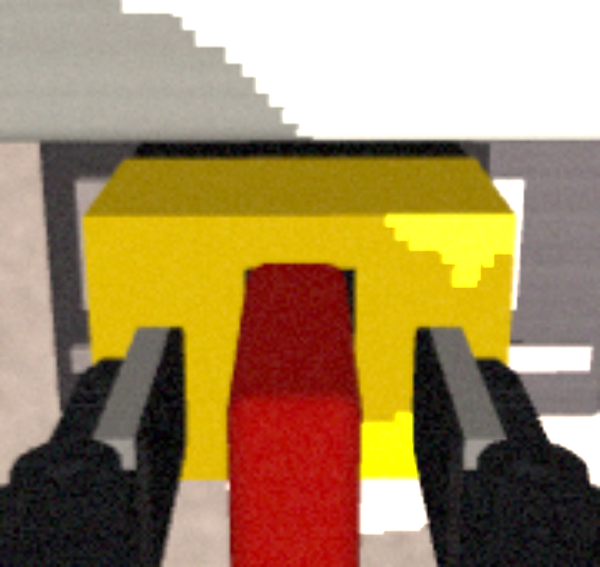

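Both pads are clear of the key, which stands at (295,400) in the zoom. Withdrawing straight up.

Request:
servo_tool(rows=[{"x":0,"y":0,"z":-0.5,"turn":0,"fingers":3.6},{"x":0,"y":0,"z":-1.0,"turn":0,"fingers":3.6},{"x":0,"y":0,"z":-1.5,"turn":0,"fingers":3.6},{"x":0,"y":0,"z":-2.0,"turn":0,"fingers":3.6},{"x":0,"y":0,"z":-2.0,"turn":0,"fingers":3.6},{"x":0,"y":0,"z":-2.0,"turn":0,"fingers":3.6},{"x":0,"y":0,"z":-2.0,"turn":0,"fingers":3.6},{"x":0,"y":0,"z":0,"turn":0,"fingers":3.6},{"x":0,"y":0,"z":0,"turn":0,"fingers":3.6}])

```text
clock: 15.52
position: [595.0, -145.7, 162.5]
ee_rot: [0.724, -0.69, 0.002, -0.002]
contact_force: [-0.4, 0.3, -0.2]
gripper_width: 35.7
```

```bash
python3 - <<'E'
from h import *
snap('wrist','w17'); snap('scene','s17'); s=arm.read_state(); print(s['position'],s['contact_force'],s['joint_vel'].round(3),s['gripper_width'])
key('w17')
b=cv2.imread('pics/w17.png'); a=cv2.imread('pics/s17.png')[80:300,170:430]
cv2.imwrite('pics/z21.png',cv2.convertScaleAbs(np.hstack([cv2.resize(b,(400,338)),cv2.resize(a,(400,338))]),alpha=1.8))
E
```

```text
[ 593.49857355 -145.62634384  159.86141242] [-0.30621869 -0.14001164 -0.09367476] [ 0.001  0.016 -0.014 -0.     0.001  0.   ] 36.122933653430024
ztop 131.0
top [ 606.4 -209.6] [ 21.1 163.8] 12.0
 z- 46 [586.9 592.4 599.1] [-161.8 -161.5]
 z- 38 [587.1 594.6 601.2] [-161.9 -161.5]
 z- 30 [586.9 594.6 633.5] [-287.4 -161.6]
 z- 22 [587.2 597.5 636.8] [-293.7 -161.7]
 z- 14 [587.  599.  634.9] [-291.8 -161.8]
 z- 6 [585.9 595.8 633.6] [-287.7 -156.3]
```

View pics/z21.png

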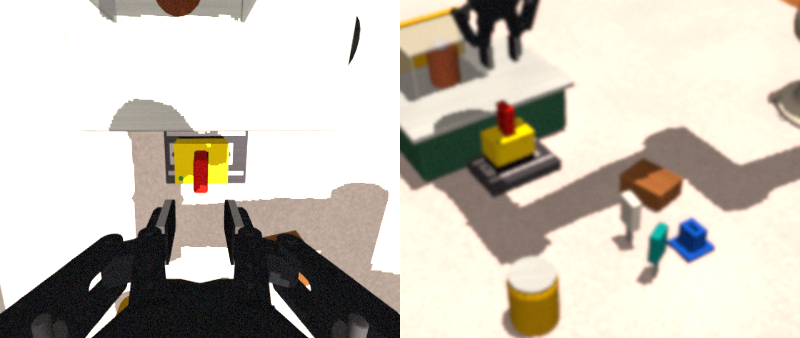

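```bash
python3 - <<'E'
from h import *
im,d,p=cloud('w17'); H,S,V=hsv(im)
m=((H<6)|(H>172))&(S>150)&(V>40)&(d>0)&(p[...,1]>-170)&(abs(p[...,0]-594)<20); q=p[m]
t=q[q[:,2]>127]; print(np.median(t[:,2]),cv2.minAreaRect(t[:,:2].astype(np.float32)), q[:,2].min())
im,d,p=cloud('s17'); H,S,V=hsv(im)
m=(H>100)&(H<128)&(S>130)&(V>40)&(d>0)&(abs(p[...,2]-8)<4)&(abs(p[...,0]-455)<60); print('stand',cv2.minAreaRect(p[m][:,:2].astype(np.float32)))
arm.job_done()
E
```

```text
129.70052679819446 ((593.8046875, -145.5674591064453), (14.879904747009277, 32.844051361083984), 2.5242507457733154) 82.78196303069535
stand ((459.00323486328125, 152.67184448242188), (46.09708023071289, 49.007144927978516), 3.5760183334350586)
the job is handed in; nothing more can be done
```

I drew the red key straight up out of its stand, pushed its tongue fully home in the yellow switch, let go and withdrew. I handed the job in at about 15.6 s; it reports no verdict.

**Last checks:**
- **Key:** it stopped moving at 18 N of push. After release its top measures 129.7 mm, where 130 mm is fully home. It stands upright at (593.8, −145.6), within 1 mm of the switch centre. The gripper is clear of it, with no contact force. I could not read the cam plate directly.
- **Stand:** it is upright on the bench, with its base measured at about (459, 153). That comes from the coarser scene camera, partly hidden from view. The closer wrist view after the key was lifted out gave (455.2, 153.5), against about (455.5, 154.2) at the start.
- **Bystanders:** the last scene picture shows the tin and the offcut undisturbed. I did not measure either, and the bottle was outside that crop, but the arm never went near it.

**What disagreed:** the fingertips really sit about 40 mm above the reported tool height. Because of this my first grasp closed above the key and pressed its top with about 5 N, without visibly moving the stand. I corrected the height from the wrist camera's depth picture and grasped again.

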